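# Run the instrument steriliser

## Robot

A 6-joint arm with a two-finger parallel gripper is mounted at the origin on a cart in front of the work surface, level with it; the furniture and walls round the work are solid. World frame = base frame: x ahead of the robot, y to its left, z up, the work surface at z = 0. Lengths are in mm, angles in degrees, forces in N, time in s.
With the tool pointing down it reaches from about 250 to 800 mm from the base axis. Payload 3.9 kg.
Tool frame: the origin (TCP) lies midway between the tips of the shut fingers; the grasp point (between the pads) lies 19 mm behind it; z points along the fingers, y is the direction in which the jaws open and shut (so a half turn about z gives the same grasp; the last joint's range is limited). The gripper opens to 85 mm and grips with 20 to 120 N. Pads are 22 mm wide; open, the fingers measure 114 mm over their backs; the gripper's body (76 mm by 85 mm) begins 54 mm behind the grasp point. The pads swing forward as they close: fully open they stand 13 mm farther back than shut.
Start: joints at [-64.744, 14.897, -7.913, 67.191, 0, 90], TCP at [223.992, -474.808, 231.304] pointing down, gripper open.
Joint ranges: [-159.42, 159.42], [-47.68, 98.78], [-73.54, 78.23], [-108.79, 121.32], [-90, 84.71], [-180, 180]. Speed limits (degrees/s): [147.25, 147.25, 180, 180, 180, 180].

## Interface

Orientations are given as [roll, pitch, yaw] about the fixed x, y, z axes, in that order (R = Rz(yaw) Ry(pitch) Rx(roll)).
In Python, from cell import env gives the robot as it stands.
- The arm moves only by the tool move_arm, never from a script. Its argument "rows" is a list of rows, each a list of 3 entries, a list of its own where there are three numbers: the shift along the tool's x, y, z in cm, then the turn, a rotation vector about the tool's x, y, z in rad, then the opening, from -1 (shut) to 1 (fully open). A call has 1 to 20 rows; each row shifts and turns the pose as measured when the row begins, along the tool's axes as they then stand; what a row does not reach is not made up. A row lasts 1/10 s, in which the tool goes at most 50 mm and 8.59 degrees, less where a joint would pass 70% of its speed; a pose out of reach is approached as far as the arm can. A call with a gripper value outside its range is refused whole. The fingers move at their own pace and stop on an object; "newtons" is the grip in N (left out, the last holds). Time passes only in rows, so rows that do not move let the fingers close. It gives the time, the measured TCP pose, the force and the opening at its end, in the units of the state.
- env.state(): the state, without advancing time (a new reading comes with each control period).
- env.grab_frame(name): name is "scene" or "side" or "wrist"; returns the picture (384x512x3 uint8, red, green, blue); there is no depth.
- env.camera_params(name): a dict with "fx", "fy", "cx", "cy" (pixels), "rvec" (rotation vector, rad) and "tvec" (3), from world to camera coordinates, as OpenCV has them. Camera axes: x right, y down, z forward; pixel columns grow to the right and rows downward; lengths in mm; the calibration is good to about 2 mm. A picture is of the moment at which its call begins: read the wrist's pose just before it. camera_params takes no time and is no camera call; for the wrist camera it gives the pose at the moment of the call.
- env.job_done(): hands the job in, once; it reports no verdict.
The state is a dict: "t": time; "joints": joint angles; "qd": joint speeds; "joint_torque": joint torques, N m; "tcp_pos": TCP position; "tcp_rot": TCP orientation; "wrist_force": force on the tool from outside, world axes, zero at the start; "ft_torque": the same for the moment, N m; "opening": finger opening in mm.
Only numpy, scipy, OpenCV 4.12 (cv2) and the standard library are available. Lean on these libraries where they do the work, as an engineer would, in place of code of your own. Each camera call takes 0.05 s, during which the arm holds its last target. There are 200 camera calls.

## Task

Sterilise the dissecting cases for the next class: stack every flat steel instrument case lying on the worktop squarely, one on another, on the raised rest inside the open steriliser, lengthwise from front to back like the rest. Then shut the lid, turn the lock collar on it to the locked (broad) mark, and last set the selector knob to the two-dot programme. Do not knock over or push away the other things on the table.

Things in the scene. Friction and masses are not known exactly. Their poses are not given: they have to be found in the camera images.
- case_1_mid (a point): Centre (half-way up) of one closed instrument case: a flat steel box 64 mm long (its own x), 44 mm wide (its own y), 15 mm high (z up), about 0.11 kg, plain and smooth, lid fixed shut, either face may be up. All cases are alike; three to five of them lie flat on the worktop (absent ones read None).
- case_2_mid (a point): Centre (half-way up) of one closed instrument case: a flat steel box 64 mm long (its own x), 44 mm wide (its own y), 15 mm high (z up), about 0.11 kg, plain and smooth, lid fixed shut, either face may be up. All cases are alike; three to five of them lie flat on the worktop (absent ones read None).
- case_3_mid (a point): Centre (half-way up) of one closed instrument case: a flat steel box 64 mm long (its own x), 44 mm wide (its own y), 15 mm high (z up), about 0.11 kg, plain and smooth, lid fixed shut, either face may be up. All cases are alike; three to five of them lie flat on the worktop (absent ones read None).
- case_4_mid (a point): Centre (half-way up) of one closed instrument case: a flat steel box 64 mm long (its own x), 44 mm wide (its own y), 15 mm high (z up), about 0.11 kg, plain and smooth, lid fixed shut, either face may be up. All cases are alike; three to five of them lie flat on the worktop (absent ones read None).
- case_5_mid (a point): Centre (half-way up) of one closed instrument case: a flat steel box 64 mm long (its own x), 44 mm wide (its own y), 15 mm high (z up), about 0.11 kg, plain and smooth, lid fixed shut, either face may be up. All cases are alike; three to five of them lie flat on the worktop (absent ones read None).
- steriliser: White bench steriliser, fixed to the worktop, 160 mm deep (x, front to hinge side) and 282 mm wide (y from -158 to +124), origin on the worktop. Its left part is a flat base plate 45 mm above the worktop (y from -76 to +124), most of it covered by the hinged lid when shut; on the right (-y) stands a control pod 95 mm high with the selector on top. x back, y left, z up.
- rest (a point): Centre of the top face of the rest: a raised steel plate 64 mm (x) by 44 mm (y), 3 mm high, on the base plate, 38 mm to the +y side of the unit's origin; its top is 48 mm above the worktop. Axes as the steriliser's: x points from front to hinge side. Under the shut lid there is room for a stack 81 mm high on it.
- lid (a joint): Angle of the steriliser's hinged lid in rad: 0 shut on the base plate, 1.55 fully open, upright (it starts so). The lid is a glazed hood 152 (x) by 166 (y) by 90 mm high, 0.55 kg. The hinge is damped (0.6 N m s/rad): the lid stays back when open and, once swung below about 0.8 rad, sinks shut slowly by itself.
- lid_handle (a point): Centre of the lid's handle: a straight black round bar 13 mm thick, 100 mm long, parallel to the hinge, 29 mm clear of the lid's front face on two arms near its ends. It stands on top (0.24 m up) when the lid is open, at the front (0.12 m up) when shut. It can be pinched across from above in both and turns between the fingers as the lid swings.
- lid_axis (a point): Middle of the lid's hinge axis, at the back of the base plate, 45 mm above the worktop; axes as the steriliser's, y along the hinge. The handle bar lies 193 mm to its -x side and 75 mm above it when the lid is shut.
- collar (a joint): Angle in rad of the captive lock collar on top of the lid: 0 open (white index line at the thin mark), 1.2 locked (index line at the broad mark; end stop at 1.23). It grows clockwise seen from above with the lid shut. A spring ball clicks it home at both ends (below 0.2 and above 1.0); between, it stays where it is left. Turning takes up to 0.2 N m. It drives two bolts into keepers beside the lid.
- collar_grip (a point): On the collar's axis, half-way up it: a black fluted ring 55 mm across, 21 mm high, with two opposite ears 10 mm wide reaching 39 mm from the axis. The ears lie along this frame's y (index line on -y), which turns with the collar, so the ring is free to be gripped across x. Lid shut: z up, 152 mm above the worktop; ring top 10 mm above this point, lid top 15 mm below.
- selector (a joint): Angle in rad of the programme selector on the control deck, growing clockwise seen from above: 0 off (small ring), 0.7 one dot, 1.4 two dots, 2.1 three dots. It clicks: a spring draws it into the nearest of the four positions. Turning takes up to about 0.2 N m. It starts at off or at one dot.
- selector_grip (a point): Middle of the selector's bar grip, 36 mm long, 11 mm wide, 20 mm high, on the knob's axis 117 mm above the worktop (bar top 8 mm above it, deck 22 mm below). This frame turns with the knob: x lies along the bar and points as its white line does, towards the chosen mark. At 0 it points 60 degrees anticlockwise (from above) of the steriliser's x.
- petri_a: Round closed petri dish, 61 mm across and 15 mm high, origin under its centre; a bystander.
- petri_b: A second petri dish like it; a bystander.
- onion: A brown onion 60 mm across, 71 mm high, origin under its centre; a bystander.
- jar: A specimen jar with a white screw lid, 56 mm across, 72 mm high, origin under its centre; a bystander.
- dropper_a: An amber dropper bottle, 33 mm across, 100 mm high, origin under its centre; a bystander.

How it is judged (in metres and radians):
On the way, in this order (a step that is already met when the one before it is completed fails the run):
1. every case lies squarely stacked on the rest, let go, with the lid still open (horizontal distance between each of case_1_mid, case_2_mid, case_3_mid, case_4_mid, case_5_mid and rest below 0.008 m and angle between the x axis of each of case_1_mid, case_2_mid, case_3_mid, case_4_mid, case_5_mid and the x axis of rest, either way round below 0.13 rad and angle between the z axis of each of case_1_mid, case_2_mid, case_3_mid, case_4_mid, case_5_mid and the z axis of rest, either way round below 0.06 rad and z of case_1_mid in the frame of rest between 0.004 and 0.0725 m and contact force between each of case_1, case_2, case_3, case_4, case_5 and the fingers below 0.05 N and z of case_2_mid in the frame of rest between 0.004 and 0.0725 m and z of case_3_mid in the frame of rest between 0.004 and 0.0725 m and z of case_4_mid in the frame of rest between 0.004 and 0.0725 m and z of case_5_mid in the frame of rest between 0.004 and 0.0725 m and value of joint lid above 1 rad), for 0.3 s.
2. the lid is shut (value of joint lid below 0.03 rad), for 0.2 s.
3. the collar is at its locked mark with the lid shut (value of joint lid below 0.03 rad and value of joint collar above 1.1 rad), for 0.2 s.
4. the selector points to two dots, the lid shut and locked (all of step 3 and value of joint selector between 1.25 and 1.55 rad), for 0.2 s.
At the end, for the whole second after the job is handed in: Every case present lies flat (either face up) in one stack on the rest, within 8 mm of its centre in plan and 0.13 rad of its length, at rest; the lid is shut (below 0.03 rad), the collar at its locked mark (above 1.1 rad), the selector at two dots (1.25 to 1.55 rad) (all of step 4 and horizontal distance between each of case_1_mid, case_2_mid, case_3_mid, case_4_mid, case_5_mid and rest below 0.008 m and angle between the x axis of each of case_1_mid, case_2_mid, case_3_mid, case_4_mid, case_5_mid and the x axis of rest, either way round below 0.13 rad and angle between the z axis of each of case_1_mid, case_2_mid, case_3_mid, case_4_mid, case_5_mid and the z axis of rest, either way round below 0.06 rad and z of case_1_mid in the frame of rest between 0.004 and 0.0725 m and contact force between each of case_1, case_2, case_3, case_4, case_5 and the fingers below 0.05 N and z of case_2_mid in the frame of rest between 0.004 and 0.0725 m and z of case_3_mid in the frame of rest between 0.004 and 0.0725 m and z of case_4_mid in the frame of rest between 0.004 and 0.0725 m and z of case_5_mid in the frame of rest between 0.004 and 0.0725 m and linear speed of each of case_1, case_2, case_3, case_4, case_5 below 0.02 m/s and velocity of joint selector below 0.1 rad/s); the robot touches nothing.
It fails at once if a bystander is pushed more than 30 mm away or knocked over (distance of any of petri_a, petri_b, onion, jar, dropper_a from where it was at the start of the episode above 0.03 m or angle between any of petri_a, petri_b, onion, jar, dropper_a's own z axis and vertical above 0.6 rad).
Of case_1, case_2, case_3, case_4, case_5 only 3 to 5 are there at a start; the rules pass over those that are not, and their reading is None.
At some moment in a run one of case_1, case_2, case_3, case_4, case_5 may be knocked a few centimetres aside while the robot is not near it.
Once in a run the grip may slacken for a moment while it holds something.
It also fails if it takes over 210 s, if anything falls off the work surface, if the arm or the gripper's body presses on something with over 40 N, if the wrist force passes 120 N, or if a joint passes its speed limit or range.

## Working session

There is one attempt and no reset: what is moved stays moved. The work goes in short steps, Python scripts to look and compute and a tool call to move; the robot and the scene stay as the last step left them, time stands still between calls to the robot, and variables do not carry over. Pictures are saved under pics/ and viewed, about 12 in all and at most 16, crops included, and the job is handed in when it is done.

Besides the shell and the picture viewer there is one more tool, called after "Emit:" as name([rows], argument=value, ...), one row to a line, values as JSON. move_arm: Moves the arm, as the interface text tells. Its arguments: {"type":"object","properties":{"rows":{"type":"array"},"newtons":{"type":"number"}},"required":["rows"]}

```bash
ls; mkdir -p pics; cat > h.py <<'E'
import numpy as np, cv2
from cell import env
from scipy.spatial.transform import Rotation as R
def cam(n):
    p=env.camera_params(n); K=np.array([[p['fx'],0,p['cx']],[0,p['fy'],p['cy']],[0,0,1]])
    return K,R.from_rotvec(np.ravel(p['rvec'])).as_matrix(),np.ravel(p['tvec'])
def ray(n,uv,c=None):
    K,M,t=c or cam(n); d=M.T@np.linalg.inv(K)@np.array([uv[0],uv[1],1.]); return -M.T@t,d/np.linalg.norm(d)
def onz(n,uv,z,c=None):
    o,d=ray(n,uv,c); return o+d*(z-o[2])/d[2]
def tri(rays):
    A=sum(np.eye(3)-np.outer(d,d) for o,d in rays); b=sum((np.eye(3)-np.outer(d,d))@o for o,d in rays)
    return np.linalg.solve(A,b)
def proj(n,P,c=None):
    K,M,t=c or cam(n); q=K@(M@np.asarray(P,float)+t); return q[:2]/q[2]
def grab(n,f=None):
    c=cam(n); im=cv2.cvtColor(env.grab_frame(n),cv2.COLOR_RGB2BGR)
    if f: cv2.imwrite('pics/'+f,im)
    return im,c
E
python3 - <<'E'
from h import *
for n in ['scene','side','wrist']:
    im,c=grab(n,n+'0.png'); K,M,t=c; print(n,K[0,0],K[0,2],K[1,2],(-M.T@t).round(),M.round(3).tolist())
print(env.state())
E
```

```text
pics
scene 498.2865386382236 260.1611079969881 187.04572364857864 [-497.  454. 1312.] [[-0.442, -0.897, -0.018], [-0.636, 0.327, -0.698], [0.632, -0.297, -0.715]]
side 424.99631104509893 257.5845329709639 197.42489958293933 [  327. -1069.   985.] [[0.983, -0.181, 0.004], [-0.114, -0.633, -0.766], [0.141, 0.753, -0.643]]
wrist 301.80100798252136 256.42113919039065 187.71348117624885 [ 292. -443.  373.] [[0.427, -0.904, -0.0], [-0.864, -0.408, 0.297], [-0.269, -0.126, -0.955]]
{'t': 0.15, 'joints': array([-6.47439906e+01,  1.49281381e+01, -7.96978161e+00,  6.71895674e+01,
        4.07750712e-04,  8.99992150e+01]), 'qd': array([ 0.04252881, -0.13303423,  0.36678106, -0.04364488, -0.04775374,
       -0.05813866]), 'joint_torque': array([-3.11159574e-04, -4.06005478e+01,  2.54166341e+01,  1.26566397e-02,
       -1.43762225e-05, -9.48582652e-06]), 'tcp_pos': array([ 223.77514324, -474.33689345,  230.63988145]), 'tcp_rot': array([-1.79912513e+02, -4.08948953e-04,  2.52567938e+01]), 'wrist_force': array([0.41088169, 0.01874148, 0.99984564]), 'ft_torque': array([-0.02578528, -0.00377613,  0.00292417]), 'opening': 85.48359875580833}
```

```bash
python3 -c "
import cv2,numpy as np
a=cv2.imread('pics/scene0.png');b=cv2.imread('pics/side0.png')
cv2.imwrite('pics/a.png',cv2.resize(a,(800,600),interpolation=cv2.INTER_CUBIC));cv2.imwrite('pics/b.png',cv2.resize(b,(800,600),interpolation=cv2.INTER_CUBIC))"
```

```text
(no output)
```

View pics/a.png

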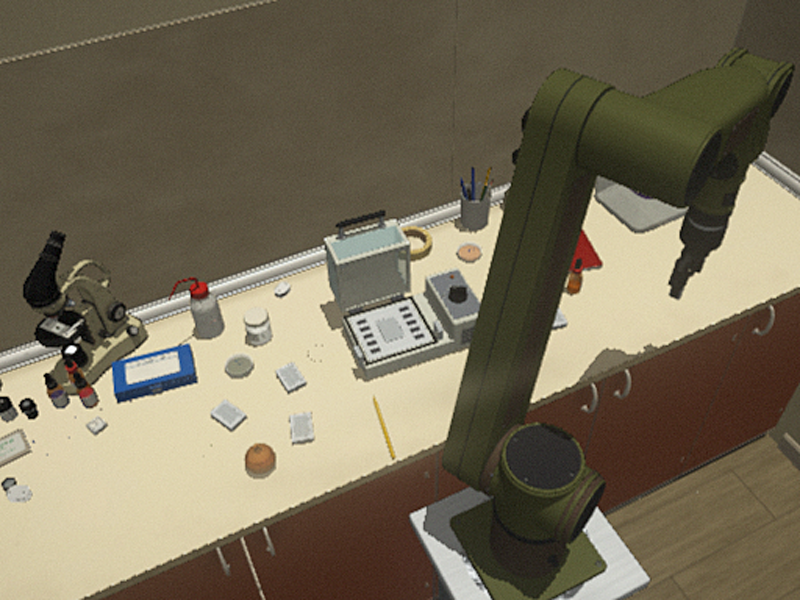

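View pics/b.png

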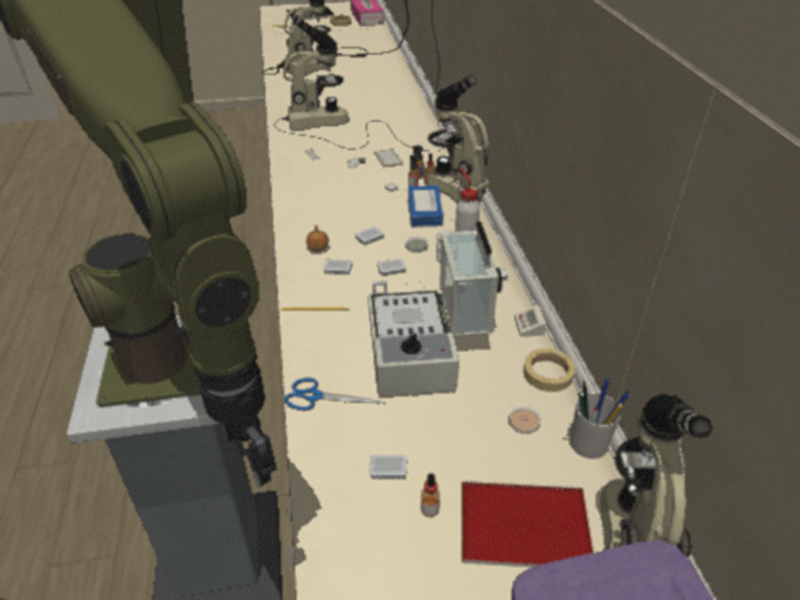

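The scene shows the open steriliser in the middle, with three cases to its left at (291,376), (228,415) and (301,427) in the 800 px view. A fourth case lies to its right, at side view (388,466). The dropper, onion, jar and petri dishes are visible too. Next I'll get coarse positions.

```bash
python3 - <<'E'
from h import *
s=.64
for nm,a,b in [('c1',(291,376),(391,266)),('c2',(228,413),(370,234)),('c3',(301,426),(338,266)),('green',(12,445),(388,157)),('rest',(391,328),(408,316)),('jar',(257,315),None),('petri',(238,362),(416,242)),('onion',(260,458),(317,238)),('c4',(560,320),(388,464)),('drop',(575,275),(430,482)),('petri_b',(469,251),(524,418)),('knob',(458,288),(411,340))]:
    ra=ray('scene',np.array(a)*s); 
    o=[onz('scene',np.array(a)*s,15).round()]
    if b: o+= [onz('side',np.array(b)*s,15).round(), tri([ra,ray('side',np.array(b)*s)]).round()]
    print(nm,o)
for n in ['scene','side']:
    a=cv2.imread(f'pics/{n}0.png'); 
    m=cv2.inRange(cv2.cvtColor(a,cv2.COLOR_BGR2HSV),(0,0,90),(179,45,255))
    cs,_=cv2.findContours(m,0,2)
    for c in cs:
        if 60<cv2.contourArea(c)<900: 
            q=cv2.boxPoints(cv2.minAreaRect(c)); P=np.array([onz(n,x,15)[:2] for x in q]); print(n,cv2.contourArea(c),q.mean(0).round(),P.mean(0).round(),np.linalg.norm(P[1]-P[0]).round(),np.linalg.norm(P[2]-P[1]).round())
E
```

```text
c1 [array([539., 243.,  15.]), array([542., 232.,  15.]), array([544., 241.,   8.])]
c2 [array([507., 390.,  15.]), array([511., 381.,  15.]), array([512., 390.,   9.])]
c3 [array([410., 269.,  15.]), array([413., 255.,  15.]), array([415., 267.,   7.])]
green [array([628., 795.,  15.]), array([629., 798.,  15.]), array([628., 796.,  16.])]
rest [array([565.,  -4.,  15.]), array([547.,  39.,  15.]), array([541.,   6.,  44.])]
jar [array([740., 250.,  15.])]
petri [array([627., 331.,  15.]), array([623., 323.,  15.]), array([626., 330.,  12.])]
onion [array([377., 366.,  15.]), array([373., 387.,  15.]), array([371., 368.,  26.])]
c4 [array([ 414., -351.,   15.]), array([ 437., -351.,   15.]), array([ 429., -353.,   10.])]
drop [array([ 518., -464.,   15.]), array([ 502., -401.,   15.]), array([ 490., -434.,   57.])]
petri_b [array([ 706., -283.,   15.]), array([ 709., -292.,   15.]), array([ 712., -287.,    8.])]
knob [array([ 607., -197.,   15.]), array([539., -40.,  15.]), array([ 518., -146.,  117.])]
scene 164.0 [ 12. 314.] [516. 798.] 51.0 49.0
scene 177.0 [  6. 285.] [630. 801.
[... 384 characters left out ...]
ne 283.0 [165. 208.] [711. 260.] 55.0 116.0
scene 215.0 [310. 129.] [ 856. -414.] 226.0 94.0
scene 351.5 [499. 111.] [  594. -1179.] 87.0 173.0
side 91.0 [449. 369.] [ 875. -644.] 15.0 74.0
side 372.0 [248. 298.] [ 435. -354.] 68.0 54.0
side 182.5 [408. 294.] [ 879. -419.] 66.0 54.0
side 142.5 [212. 250.] [ 357. -154.] 201.0 94.0
side 163.5 [216. 170.] [410. 257.] 74.0 65.0
side 159.0 [251. 170.] [543. 233.] 75.0 68.0
side 131.5 [266. 156.] [623. 320.] 61.0 78.0
side 135.0 [236. 150.] [509. 380.] 82.0 71.0
side 150.0 [272. 128.] [689. 525.] 63.0 102.0
side 114.5 [248. 101.] [629. 799.] 82.0 135.0
side 70.5 [477.  66.] [1972. 1023.] 39.0 693.0
side 614.0 [260.  46.] [ 817. 1653.] 297.0 1612.0
```

```bash
cat >> h.py <<'E'
def go(x,y,z,yaw=None,tilt=None,per=4.0):
    """print tool-frame shift (cm) and rotvec to a downward pose of given yaw"""
    s=env.state(); M=R.from_euler('xyz',s['tcp_rot'],degrees=True)
    yaw=s['tcp_rot'][2] if yaw is None else yaw
    d=M.inv().apply(np.array([x,y,z])-s['tcp_pos'])/10; rv=(M.inv()*R.from_euler('xyz',[180,0,yaw],degrees=True)).as_rotvec()
    n=int(max(np.ceil(np.linalg.norm(d)/per),np.ceil(np.linalg.norm(rv)/.14),1))
    print('t %.2f'%s['t'],'pos',s['tcp_pos'].round(1),'rot',s['tcp_rot'].round(1),'open %.1f'%s['opening'],'| n',n,'total',d.round(2),rv.round(3),'row',(d/n).round(2),(rv/n).round(3))
E
python3 -c "
from h import *
go(425,-353,220)"
```

```text
t 0.15 pos [ 223.8 -474.3  230.6] rot [-179.9   -0.    25.3] open 85.5 | n 6 total [23.38 -2.39  1.07] [-0.002 -0.     0.   ] row [ 3.9  -0.4   0.18] [-0. -0.  0.]
```

Emit:
move_arm([
  [[3.97, -0.36, 0.2], [0, 0, 0], 1],
  [[3.97, -0.36, 0.2], [0, 0, 0], 1],
  [[3.97, -0.36, 0.2], [0, 0, 0], 1],
  [[3.97, -0.36, 0.2], [0, 0, 0], 1],
  [[3.97, -0.36, 0.2], [0, 0, 0], 1],
  [[3.97, -0.36, 0.2], [0, 0, 0], 1],
  [[0, 0, 0], [0, 0, 0], 1],
])

```text
t: 0.85
tcp_pos: [436.0, -350.2, 215.4]
tcp_rot: [-179.8, 0.1, 24.9]
wrist_force: [-0.5, -0.0, 0.1]
opening: 85.2
```

```bash
python3 - <<'E'
from h import *
im,c=grab('wrist','w1.png'); print(env.state()['tcp_pos'],proj('wrist',[429,-353,15],c))
E
```

```text
[ 434.10347137 -351.0497383   215.48669186] [255.92274881 167.87488159]
```

View pics/w1.png

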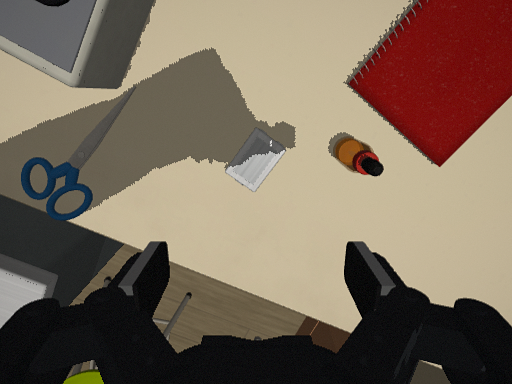

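The case is at (255,160), the dropper bottle at (355,155) and the scissors on the left. Now a detector for it.

```bash
cat >> h.py <<'E'
def case(im,c,P,z=15,S=50,r=60,n='wrist',kind=None):
    """case near world point P: colour mask -> min-area rectangle -> plane z. returns centre, yaw of long side, sides"""
    hsv=cv2.cvtColor(im,cv2.COLOR_BGR2HSV); m=cv2.inRange(hsv,(0,0,50),(179,S,255)); m=cv2.morphologyEx(m,cv2.MORPH_CLOSE,np.ones((5,5)))
    u=proj(n,P,c); best=None
    for k in cv2.findContours(m,0,1)[0]:
        if cv2.contourArea(k)<150: continue
        W=np.array([onz(n,x,z,c)[:2] for x in k[:,0,:]],np.float32)
        (x,y),(a,b),th=cv2.minAreaRect(W); d=np.hypot(x-P[0],y-P[1])
        if b>a: a,b,th=b,a,th+90
        if d<r and 45<a<90 and 32<b<66 and (best is None or d<best[0]): best=(d,np.array([x,y]),(th+90)%180-90,(a,b),k)
    if best is None: print('none'); return None
    print(n,'centre',best[1].round(1),'yaw %.1f'%best[2],'sides',np.round(best[3],1),'uv',best[4][:,0].mean(0).round()); return best
E
python3 - <<'E'
from h import *
im,c=grab('wrist','w2.png'); 
hsv=cv2.cvtColor(im,cv2.COLOR_BGR2HSV)
for p in [(250,150),(265,155),(250,178),(200,100),(300,200)]: print(hsv[p[1],p[0]])
for S in (40,60,80): b=case(im,c,[429,-353,15],S=S)
E
```

```text
[90  3 83]
[ 45   3 184]
[ 45   3 179]
[ 23  52 107]
[ 22  56 199]
wrist centre [ 436.9 -348.1] yaw -10.9 sides [66.2 44.1] uv [255. 157.]
none
none
```

```bash
python3 -c "
from h import *
go(437,-348,110,-10.9)"
```

```text
t 0.95 pos [ 432.8 -351.8  215.7] rot [-179.8    0.2   24.7] open 85.7 | n 5 total [ 0.59 -0.13 10.57] [-0.003  0.005  0.621] row [ 0.12 -0.03  2.11] [-0.001  0.001  0.124]
```

Emit:
move_arm([
  [[0.1, 0, 2.1], [0, 0, 0.124], 1],
  [[0.1, 0, 2.1], [0, 0, 0.124], 1],
  [[0.1, 0, 2.1], [0, 0, 0.124], 1],
  [[0.1, 0, 2.1], [0, 0, 0.124], 1],
  [[0.1, 0, 2.1], [0, 0, 0.124], 1],
  [[0, 0, 0], [0, 0, 0], 1],
])

```text
t: 1.55
tcp_pos: [430.2, -355.8, 108.6]
tcp_rot: [179.9, 0.4, -12.8]
wrist_force: [-0.8, 1.1, 0.8]
opening: 85.1
```

```bash
python3 -c "
from h import *
im,c=grab('wrist','w3.png'); b=case(im,c,[437,-348,15],S=40); o,d=ray('wrist',b[4][:,0].mean(0),c); print(o.round(),d.round(2))
go(b[1][0],b[1][1],1,b[2])"
```

```text
wrist centre [ 437.  -348.5] yaw -11.1 sides [66.3 43.8] uv [244. 182.]
[ 505. -373.  251.] [-0.27  0.1  -0.96]
t 1.60 pos [ 430.9 -356.4  110.1] rot [179.8   0.3 -12.7] open 85.6 | n 3 total [ 0.48 -0.95 10.91] [ 0.003  0.005 -0.027] row [ 0.16 -0.32  3.64] [ 0.001  0.002 -0.009]
```

Emit:
move_arm([
  [[0.5, -0.95, 2.5], [0, 0, -0.027], 1],
  [[0, 0, 3.0], [0, 0, 0], 1],
  [[0, 0, 2.9], [0, 0, 0], 1],
  [[0, 0, 1.5], [0, 0, 0], 1],
  [[0, 0, 0.6], [0, 0, 0], 1],
], newtons=40)

```text
t: 2.1
tcp_pos: [440.6, -356.5, 11.3]
tcp_rot: [179.4, -0.5, -10.6]
wrist_force: [-0.2, 0.9, 0.7]
opening: 85.4
```

```bash
python3 -c "
from h import *
go(437,-348.5,-1,-11.1)"
```

```text
t 2.10 pos [ 440.6 -356.5   11.3] rot [179.4  -0.5 -10.6] open 85.4 | n 1 total [-0.51 -0.73  1.21] [ 0.011 -0.009  0.009] row [-0.51 -0.73  1.21] [ 0.011 -0.009  0.009]
```

Emit:
move_arm([
  [[-0.5, -0.7, 0.2], [0.01, -0.01, 0.01], 1],
  [[0, 0, 0.8], [0, 0, 0], 1],
  [[0, 0, 0], [0, 0, 0], 1],
])

```text
t: 2.4
tcp_pos: [437.4, -350.1, 3.3]
tcp_rot: [179.9, -0.0, -11.2]
wrist_force: [-0.0, -0.3, -0.6]
opening: 85.6
```

```bash
python3 -c "
from h import *
go(437,-348.5,-1,-11.1)"
```

```text
t 2.40 pos [ 437.4 -350.1    3.3] rot [179.9  -0.  -11.2] open 85.6 | n 1 total [-0.07 -0.15  0.43] [ 0.002 -0.001 -0.001] row [-0.07 -0.15  0.43] [ 0.002 -0.001 -0.001]
```

Emit:
move_arm([
  [[0, -0.1, 0.35], [0, 0, 0], 1],
  [[0, 0, 0], [0, 0, 0], -1],
  [[0, 0, 0], [0, 0, 0], -1],
  [[0, 0, 0], [0, 0, 0], -1],
  [[0, 0, 0], [0, 0, 0], -1],
  [[0, 0, 0], [0, 0, 0], -1],
  [[0, 0, -1], [0, 0, 0], -1],
  [[0, 0, -3], [0, 0, 0], -1],
  [[0, 0, -4], [0, 0, 0], -1],
  [[0, 0, -4], [0, 0, 0], -1],
  [[0, 0, -4], [0, 0, 0], -1],
  [[0, 0, -4], [0, 0, 0], -1],
  [[0, 0, -2], [0, 0, 0], -1],
], newtons=50)

```text
t: 3.7
tcp_pos: [434.7, -346.2, 228.4]
tcp_rot: [-179.9, 0.3, -11.1]
wrist_force: [0.4, -0.5, -1.0]
opening: 42.8
```

```bash
python3 -c "
from h import *
go(520,-60,260,0)"
```

```text
t 3.70 pos [ 434.7 -346.2  228.4] rot [-179.9    0.3  -11.1] open 42.8 | n 8 total [  2.84 -29.73  -3.13] [-0.002  0.005 -0.194] row [ 0.36 -3.72 -0.39] [-0.     0.001 -0.024]
```

Emit:
move_arm([
  [[0.35, -3.9, -0.4], [0, 0, -0.022], -1],
  [[0.35, -3.9, -0.4], [0, 0, -0.022], -1],
  [[0.35, -3.9, -0.4], [0, 0, -0.022], -1],
  [[0.35, -3.9, -0.4], [0, 0, -0.022], -1],
  [[0.35, -3.9, -0.4], [0, 0, -0.022], -1],
  [[0.35, -3.9, -0.4], [0, 0, -0.022], -1],
  [[0.35, -3.9, -0.4], [0, 0, -0.022], -1],
  [[0.35, -3.9, -0.4], [0, 0, -0.022], -1],
  [[0.35, -3.9, -0.4], [0, 0, -0.022], -1],
  [[0, 0, 0], [0, 0, 0], -1],
])

```text
t: 4.7
tcp_pos: [505.8, 5.6, 276.1]
tcp_rot: [179.9, -0.5, 0.8]
wrist_force: [-0.7, -0.3, -1.1]
opening: 42.9
```

```bash
python3 -c "
from h import *
im,c=grab('wrist','w4.png'); go(541,6,200,0); print(proj('wrist',[541,6,48],c))"
```

```text
t 4.75 pos [505.5   3.9 275.8] rot [179.8  -0.5   0.6] open 42.8 | n 3 total [ 3.49 -0.2   7.61] [ 0.004 -0.009  0.011] row [ 1.16 -0.07  2.54] [ 0.001 -0.003  0.004]
[255.21969639 130.5937426 ]
```

View pics/w4.png

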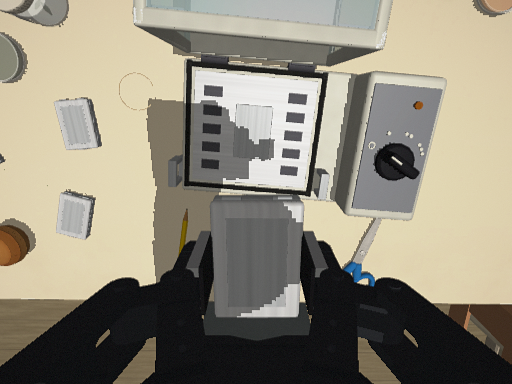

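The rest is at about (254,130) between two columns of dark vents. The held case is square in the jaws, the selector is at (397,161), and two cases show on the left at (77,125) and (75,215).

```bash
python3 - <<'E'
from h import *
im=cv2.imread('pics/w4.png'); c=cam('wrist')
g=cv2.cvtColor(im,cv2.COLOR_BGR2GRAY)
m=((g[40:205,170:345]<75)*255).astype('uint8')
for k in cv2.findContours(m,cv2.RETR_CCOMP,2)[0]:
    a=cv2.contourArea(k)
    if a>60:
        k=k+[170,40]; W=np.array([onz('wrist',x,45,c)[:2] for x in k[:,0]],np.float32); r=cv2.minAreaRect(W); print(round(a),k[:,0].mean(0).round(1),np.round(r[0],1),np.round(r[1],1),round(r[2],1))
cv2.imwrite('pics/w4c.png',cv2.resize(im[40:205,170:345],None,fx=3.5,fy=3.5,interpolation=cv2.INTER_CUBIC))
E
```

```text
136 [206.8 162.9] [498.5  61.2] [21.5 11.7] 88.5
250 [342.  177.2] [ 482.4 -104.9] [74.5 11.8] 5.4
148 [212.  144.9] [520.6  59.1] [21.2 12.2] 87.7
150 [213.  127.3] [542.6  57.1] [20.8 12. ] 87.7
157 [210.  109.2] [564.2  55.9] [21.7 11.7] 88.7
16700 [271.9 110.4] [540.    7.4] [164.5 161.5] 85.6
14466 [268.8 124.9] [538.1   7.4] [154.6 141.8] 85.6
130 [334.1  58. ] [624.9 -87.1] [14.4 23.8] 18.2
75 [183.8  45.5] [637.8  87.4] [22.9 10.4] 54.8
```

View pics/w4c.png

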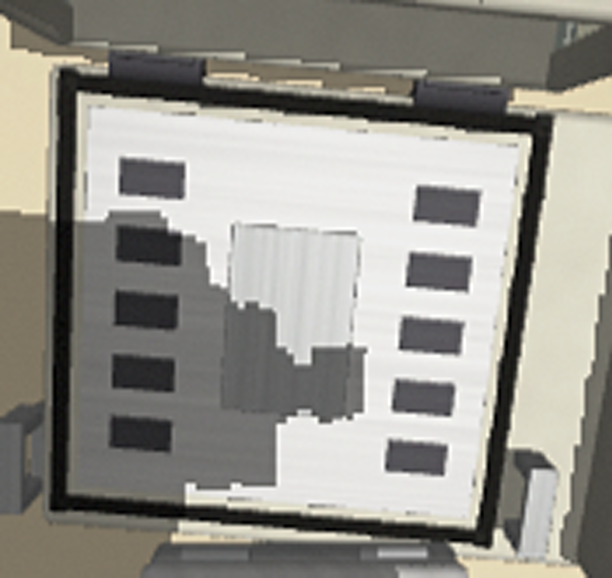

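```bash
python3 - <<'E'
from h import *
im=cv2.imread('pics/w4.png'); c=cam('wrist')
g=cv2.cvtColor(im,cv2.COLOR_BGR2GRAY)
m=((g[70:180,195:312]<115)*255).astype('uint8')
# vents: crop px -> full
L=[(152,179),(149,245),(146,311),(143,373),(140,434)];Rr=[(447,206),(439,272),(431,336),(423,398),(416,457)]
w=lambda p,z:onz('wrist',np.array(p)/3.5-.36+[170,40],z,c)[:2]
l=np.array([w(p,45) for p in L]);r=np.array([w(p,45) for p in Rr])
print(l.round(1).tolist(),r.round(1).tolist()); print('mid',((l.mean(0)+r.mean(0))/2).round(1))
d=(l-r).mean(0); print('yaw from across',np.degrees(np.arctan2(-d[0],d[1])).round(2)); 
for q in (l,r): e=q[0]-q[4]; print('yaw along',np.degrees(np.arctan2(e[1],e[0])).round(2),np.hypot(*e).round(1))
for p in [(233,225),(358,234),(221,408),(347,418)]: print('rest corner',w(p,48).round(1))
# gasket outer corners
for p in [(60,70),(551,117),(490,545),(50,512)]: print('gasket',w(p,45).round(1))
# held case
E
```

```text
[[586.1, 53.9], [564.5, 55.6], [542.2, 57.4], [520.5, 59.1], [498.3, 60.9]] [[578.5, -46.0], [556.6, -44.4], [534.6, -42.6], [512.5, -40.7], [490.8, -39.1]]
mid [538.5   7.4]
yaw from across -4.43
yaw along -4.56 88.0
yaw along -4.5 87.9
rest corner [571.5  26.6]
rest corner [569.  -15.8]
rest corner [508.7  31.4]
rest corner [505.6 -13.5]
gasket [619.8  83.1]
gasket [607.2 -79.2]
gasket [457.4 -68.2]
gasket [468.7  95.1]
```

```bash
cat >> h.py <<'E'
def held(f,dz):
    """front edge of held case at plane tcp_z+dz, in tool frame mm"""
    im,c=grab('wrist',f); s=env.state(); M=R.from_euler('xyz',s['tcp_rot'],degrees=True)
    g=cv2.cvtColor(im,cv2.COLOR_BGR2HSV); z=s['tcp_pos'][2]+dz
    return im,c,lambda p:M.inv().apply(onz('wrist',p,z,c)-s['tcp_pos']).round(1)
E
python3 - <<'E'
from h import *
im,c,f=held('w5.png',15)
for p in [(216,197),(300,198),(213,316),(302,316)]: print(f(p))
go(538.6,7.3,110,-4.5)
cv2.imwrite('pics/w5c.png',cv2.resize(im[170:340,170:350],None,fx=3,fy=3))
E
```

```text
[ 31.5 -18.7 -14.8]
[ 31.   19.1 -14.7]
[-32.6 -22.6 -15.4]
[-32.7  22.9 -15.2]
t 4.80 pos [505.3   2.5 275.5] rot [179.8  -0.5   0.5] open 42.8 | n 5 total [ 3.2  -0.52 16.57] [ 0.004 -0.008  0.087] row [ 0.64 -0.1   3.31] [ 0.001 -0.002  0.017]
```

View pics/w5c.png

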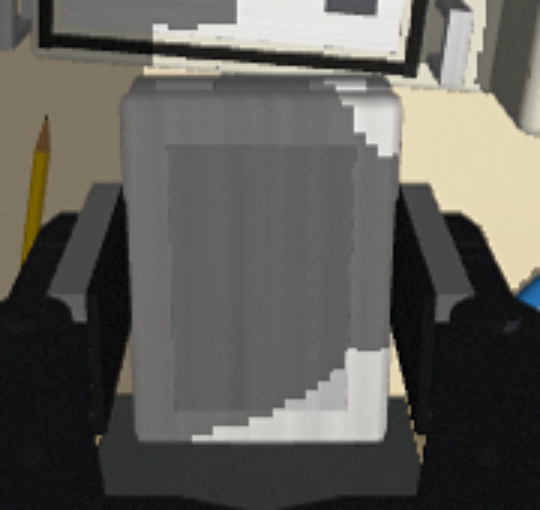

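Emit:
move_arm([
  [[0, 0, 0], [0, 0, -0.148], -1],
  [[0, 0, 0], [0, 0, -0.148], -1],
  [[0, 0, 0], [0, 0, -0.148], -1],
  [[0, 0, 0], [0, 0, -0.148], -1],
  [[0, 0, 0], [0, 0, -0.148], -1],
  [[0, 0, 0], [0, 0, -0.148], -1],
  [[0, 0, 0], [0, 0, -0.148], -1],
  [[0, 0, 0], [0, 0, -0.148], -1],
  [[0, 0, 0], [0, 0, -0.148], -1],
  [[0, 0, 0], [0, 0, -0.148], -1],
  [[0, 0, 0], [0, 0, -0.148], -1],
  [[0, 0, 0], [0, 0, -0.148], -1],
  [[0, 0, 0], [0, 0, -0.148], -1],
  [[0, 0, 0], [0, 0, -0.148], -1],
  [[0, 0, 0], [0, 0, -0.148], -1],
  [[0, 0, 0], [0, 0, -0.148], -1],
  [[0, 0, 0], [0, 0, -0.148], -1],
  [[0, 0, 0], [0, 0, -0.148], -1],
  [[0, 0, 0], [0, 0, -0.148], -1],
  [[0, 0, 0], [0, 0, -0.1], -1],
])

```text
t: 6.8
tcp_pos: [493.6, -31.2, 274.4]
tcp_rot: [-179.0, -0.2, 169.7]
wrist_force: [0.2, 0.5, -0.2]
opening: 42.5
```

```bash
python3 -c "
from h import *
print(env.state()['joints'].round(1))
go(537.2,7.4,110,175.5)"
```

```text
[-3.  11.3 -6.3 72.8 -1.   7.4]
t 6.80 pos [493.6 -31.2 274.4] rot [-179.    -0.2  169.7] open 42.5 | n 5 total [-3.66  4.88 16.34] [-0.018 -0.005 -0.102] row [-0.73  0.98  3.27] [-0.004 -0.001 -0.02 ]
```

Emit:
move_arm([
  [[-0.9, 1.2, 3], [-0.004, 0, -0.025], -1],
  [[-0.9, 1.2, 3], [-0.004, 0, -0.025], -1],
  [[-0.9, 1.2, 3], [-0.004, 0, -0.025], -1],
  [[-0.9, 1.2, 3], [-0.004, 0, -0.025], -1],
  [[0, 0, 2.5], [0, 0, 0], -1],
  [[0, 0, 0], [0, 0, 0], -1],
])

```text
t: 7.4
tcp_pos: [536.0, -0.6, 126.1]
tcp_rot: [-179.7, -0.1, 174.6]
wrist_force: [-1.4, 0.4, -0.6]
opening: 42.6
```

```bash
python3 -c "
from h import *
go(537.2,7.4,70,175.5)"
```

```text
t 7.40 pos [536.   -0.6 126.1] rot [-1.797e+02 -1.000e-01  1.746e+02] open 42.6 | n 2 total [-0.06  0.84  5.6 ] [-0.005 -0.002 -0.015] row [-0.03  0.42  2.8 ] [-0.003 -0.001 -0.008]
```

Emit:
move_arm([
  [[0, 0.6, 2], [0, 0, -0.015], -1],
  [[0, 0.3, 2], [0, 0, 0], -1],
  [[0, 0, 1.2], [0, 0, 0], -1],
  [[0, 0, 0], [0, 0, 0], -1],
  [[0, 0, 0], [0, 0, 0], -1],
])

```text
t: 7.9
tcp_pos: [538.7, 2.4, 77.5]
tcp_rot: [-179.6, 0.2, 174.9]
wrist_force: [0.5, 0.9, -1.4]
opening: 43.0
```

```bash
python3 -c "
from h import *
go(537.2,7.4,50,175.5)"
```

```text
t 7.90 pos [538.7   2.4  77.5] rot [-179.6    0.2  174.9] open 43.0 | n 1 total [0.21 0.5  2.75] [-0.007  0.003 -0.01 ] row [0.21 0.5  2.75] [-0.007  0.003 -0.01 ]
```

Emit:
move_arm([
  [[0.2, 0.5, 1], [-0.005, 0, -0.01], -1],
  [[0, 0.1, 0.9], [0, 0, 0], -1],
  [[0, 0, 0], [0, 0, 0], -1],
])

```text
t: 8.2
tcp_pos: [539.3, 8.3, 59.9]
tcp_rot: [-180.0, 0.5, 175.5]
wrist_force: [0.0, 0.2, -1.1]
opening: 42.7
```

```bash
python3 -c "
from h import *
go(537.2,7.4,50,175.5)
print(env.state()['wrist_force'])
im,c=grab('wrist','w6.png')
go(537.2,7.4,50,175.5)"
```

```text
t 8.20 pos [539.3   8.3  59.9] rot [-180.     0.5  175.5] open 42.7 | n 1 total [ 0.21 -0.11  0.99] [-0.001  0.008 -0.   ] row [ 0.21 -0.11  0.99] [-0.001  0.008 -0.   ]
[ 0.01281595  0.20072026 -1.1051552 ]
t 8.25 pos [539.6   8.3  60.3] rot [-180.     0.5  175.5] open 42.5 | n 1 total [ 0.24 -0.11  1.03] [-0.001  0.008 -0.   ] row [ 0.24 -0.11  1.03] [-0.001  0.008 -0.   ]
```

View pics/w6.png

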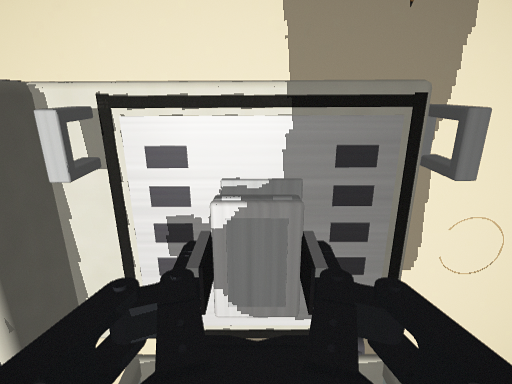

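The held case is above the rest. The rest's front edge at y≈180 px and the case's at 197 px run parallel. I'll lower it now.

Emit:
move_arm([
  [[0.2, -0.1, 0.5], [0, 0.006, 0], -1],
  [[0, 0, 0.3], [0, 0, 0], -1],
  [[0, 0, 0], [0, 0, 0], -1],
])

```text
t: 8.55
tcp_pos: [537.7, 7.6, 52.1]
tcp_rot: [-180.0, 0.1, 175.5]
wrist_force: [0.1, 0.6, -1.6]
opening: 42.9
```

```bash
python3 -c "
from h import *
go(537.2,7.4,49,175.5);im,c=grab('wrist','w7.png'); 
for n,p in dict(restL=(222,180),restR=(302,180)).items(): print(n,onz('wrist',p,48,c).round(1))
"
```

```text
t 8.55 pos [537.7   7.6  52.1] rot [-1.800e+02  1.000e-01  1.755e+02] open 42.9 | n 1 total [ 0.05 -0.02  0.31] [-0.001  0.003  0.   ] row [ 0.05 -0.02  0.31] [-0.001  0.003  0.   ]
restL [502.  -8.  48.]
restR [505.1  32.3  48. ]
```

Emit:
move_arm([
  [[0.05, 0, 0.2], [0, 0, 0], -1],
  [[0, 0, 0.1], [0, 0, 0], -1],
])

```text
t: 8.8
tcp_pos: [537.6, 7.6, 49.9]
tcp_rot: [-180.0, 0.2, 175.5]
wrist_force: [-3.4, -0.3, 9.9]
opening: 42.5
```

Emit:
move_arm([
  [[0, 0, 0.15], [0, 0, 0], -1],
  [[0, 0, 0], [0, 0, 0], -1],
])

```text
t: 9.0
tcp_pos: [537.7, 7.6, 50.5]
tcp_rot: [-180.0, 0.3, 175.5]
wrist_force: [-0.5, 0.5, -1.3]
opening: 43.1
```

Emit:
move_arm([
  [[0, 0, 0.07], [0, 0, 0], -0.1],
  [[0, 0, 0], [0, 0, 0], 0.2],
  [[0, 0, 0], [0, 0, 0], 0.6],
  [[0, 0, 0], [0, 0, 0], 1],
  [[0, 0, 0], [0, 0, 0], 1],
  [[0, 0, -3], [0, 0, 0], 1],
  [[0, 0, -4], [0, 0, 0], 1],
  [[0, 0, -5], [0, 0, 0], 1],
  [[0, 0, -5], [0, 0, 0], 1],
  [[0, 0, 0], [0, 0, 0], 1],
])

```text
t: 10.0
tcp_pos: [535.4, 7.7, 223.3]
tcp_rot: [-179.9, -0.1, 175.5]
wrist_force: [1.1, 0.1, -0.6]
opening: 85.3
```

```bash
python3 - <<'E'
from h import *
im,c=grab('wrist','w8.png'); print(env.state()['tcp_pos'])
b=case(im,c,[538,7,63],z=63,S=255,r=40)
for n in ['scene','side']:
    im,c=grab(n,n+'8.png')
    for P in ([543,242,15],[511,388,15],[413,268,15]): case(im,c,P,S=40,r=60,n=n)
go(543,242,150,178)
E
```

```text
[533.83560857   7.71948088 220.2776707 ]
none
scene centre [539.2 244.5] yaw 5.4 sides [73.1 46. ] uv [186. 241.]
scene centre [506.1 391.8] yaw 26.6 sides [70.6 47.8] uv [146. 265.]
scene centre [409.4 269.9] yaw -15.0 sides [70.4 44.8] uv [192. 273.]
none
none
none
t 10.15 pos [531.    7.7 216. ] rot [-179.9   -0.8  175.5] open 85.8 | n 7 total [ 0.54 23.47  6.56] [-0.002 -0.014 -0.043] row [0.08 3.35 0.94] [-0.    -0.002 -0.006]
```

View pics/w8.png

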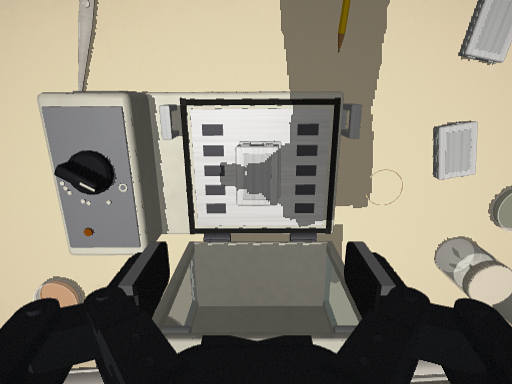

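The first case sits centred on the rest at (259,174), midway between the vent columns. Next case.

Emit:
move_arm([
  [[0, 3.35, 0.2], [0, 0, -0.02], 1],
  [[0, 3.35, 0.2], [0, 0, -0.02], 1],
  [[0, 3.35, 0.2], [0, 0, -0.02], 1],
  [[0, 3.35, 0.5], [0, 0, -0.02], 1],
  [[0, 3.35, 1], [0, 0, -0.02], 1],
  [[0, 3.35, 1], [0, 0, -0.02], 1],
  [[0, 3.35, 1], [0, 0, -0.02], 1],
  [[0, 0, 0], [0, 0, 0], 1],
  [[0, 0, 0], [0, 0, 0], 1],
])

```text
t: 11.05
tcp_pos: [521.9, 245.4, 151.0]
tcp_rot: [-179.4, -2.8, -176.4]
wrist_force: [-1.1, -1.6, 0.1]
opening: 85.5
```

```bash
python3 - <<'E'
from h import *
im,c=grab('wrist','w9.png')
b=case(im,c,[541,243,15],S=40)
for P in ([511,388,15],[413,268,15]): case(im,c,P,S=40)
if b is not None: go(b[1][0],b[1][1],80,b[2]+180)
E
```

```text
wrist centre [540.3 242.5] yaw 4.6 sides [65.7 43.5] uv [255. 201.]
wrist centre [507.3 387.4] yaw 26.1 sides [67.  46.8] uv [409. 178.]
wrist centre [411.7 267.9] yaw -15.6 sides [66.1 43.7] uv [293.  62.]
t 11.10 pos [521.7 245.1 150.9] rot [-179.4   -2.9 -176.4] open 85.5 | n 2 total [-2.2  -0.31  6.99] [-0.01  -0.05  -0.018] row [-1.1  -0.16  3.49] [-0.005 -0.025 -0.009]
```

Emit:
move_arm([
  [[-1.8, -0.3, 2.3], [-0.01, -0.05, -0.018], 1],
  [[-0.4, 0, 2.3], [0, 0, 0], 1],
  [[0, 0, 1], [0, 0, 0], 1],
  [[0, 0, 0], [0, 0, 0], 1],
  [[0, 0, 0], [0, 0, 0], 1],
])

```text
t: 11.6
tcp_pos: [542.6, 237.8, 92.0]
tcp_rot: [-179.9, -0.1, -175.7]
wrist_force: [-0.9, 0.2, 0.2]
opening: 85.6
```

```bash
python3 - <<'E'
from h import *
im,c=grab('wrist','w10.png')
b=case(im,c,[541,243,15],S=40)
if b is not None: go(b[1][0],b[1][1],0,b[2]+180)
E
```

```text
wrist centre [540.4 242.8] yaw 5.2 sides [65.7 43.8] uv [265. 194.]
t 11.65 pos [542.7 237.9  92.1] rot [-1.799e+02 -1.000e-01 -1.757e+02] open 85.2 | n 3 total [0.18 0.53 9.21] [-0.002 -0.001 -0.015] row [0.06 0.18 3.07] [-0.001 -0.    -0.005]
```

Emit:
move_arm([
  [[0.2, 0.5, 2.5], [0, 0, -0.015], 1],
  [[0, 0, 2.5], [0, 0, 0], 1],
  [[0, 0, 1.8], [0, 0, 0], 1],
  [[0, 0, 0.8], [0, 0, 0], 1],
  [[0, 0, 0], [0, 0, 0], 1],
])

```text
t: 12.15
tcp_pos: [545.6, 244.6, 20.9]
tcp_rot: [179.9, 0.6, -174.8]
wrist_force: [0.7, -0.5, 0.0]
opening: 85.0
```

```bash
python3 - <<'E'
from h import *
go(540.4,242.8,-0.5,-174.9)
E
```

```text
t 12.15 pos [545.6 244.6  20.9] rot [ 179.9    0.6 -174.8] open 85.0 | n 1 total [ 0.56 -0.13  2.13] [0.002 0.01  0.001] row [ 0.56 -0.13  2.13] [0.002 0.01  0.001]
```

Emit:
move_arm([
  [[0.5, -0.1, 0.9], [0, 0.01, 0], 1],
  [[0, 0, 0.9], [0, 0, 0], 1],
  [[0, 0, 0], [0, 0, 0], 1],
])

```text
t: 12.45
tcp_pos: [542.6, 244.0, 4.5]
tcp_rot: [179.8, 0.2, -174.8]
wrist_force: [0.7, 0.3, -0.2]
opening: 85.5
```

```bash
python3 - <<'E'
from h import *
go(540.4,242.8,-0.5,-174.9)
E
```

```text
t 12.45 pos [542.6 244.    4.5] rot [ 179.8    0.2 -174.8] open 85.5 | n 1 total [ 0.23 -0.1   0.49] [0.004 0.004 0.001] row [ 0.23 -0.1   0.49] [0.004 0.004 0.001]
```

Emit:
move_arm([
  [[0.2, -0.1, 0.45], [0, 0, 0], 1],
  [[0, 0, 0], [0, 0, 0], -1],
  [[0, 0, 0], [0, 0, 0], -1],
  [[0, 0, 0], [0, 0, 0], -1],
  [[0, 0, 0], [0, 0, 0], -1],
  [[0, 0, 0], [0, 0, 0], -1],
  [[0, 0, -1], [0, 0, 0], -1],
  [[0, 0, -3], [0, 0, 0], -1],
  [[0, 0, -4], [0, 0, 0], -1],
  [[0, 0, -4], [0, 0, 0], -1],
  [[0, 0, -3], [0, 0, 0], -1],
  [[0, 0, 0], [0, 0, 0], -1],
], newtons=50)

```text
t: 13.65
tcp_pos: [538.8, 241.5, 157.4]
tcp_rot: [179.8, 0.1, -174.8]
wrist_force: [0.1, -0.4, -1.4]
opening: 42.5
```

```bash
python3 - <<'E'
from h import *
im,c,f=held('w11.png',13)
cv2.imwrite('pics/w11c.png',cv2.resize(im[170:340,150:370],None,fx=3,fy=3))
go(538,7.4,150,175.5)
E
```

```text
t 13.70 pos [537.9 241.1 155.4] rot [ 179.9   -0.  -174.8] open 42.8 | n 6 total [  2.09 -23.28   0.48] [ 0.003 -0.001  0.169] row [ 0.35 -3.88  0.08] [ 0.    -0.     0.028]
```

```bash
cat >> h.py <<'E'
def edge(fn):
    im=cv2.imread('pics/'+fn); s=cv2.cvtColor(im,cv2.COLOR_BGR2HSV)[...,1].astype(float)
    p=np.median(s[150:330,235:280],1); print(fn,'S profile',[(150+i,int(v)) for i,v in enumerate(p) if 5<=i<175 and abs(p[i+3]-p[i-3])>15 ])
E
python3 - <<'E'
from h import *
for f in ['w5.png','w11.png']: edge(f)
E
```

```text
w5.png S profile [(181, 3), (182, 4), (183, 7), (184, 23), (185, 25), (186, 26), (192, 26), (193, 27), (194, 23), (195, 11), (196, 4), (197, 3)]
w11.png S profile [(188, 56), (189, 57), (190, 46), (191, 7), (192, 4), (193, 4), (312, 5), (313, 5), (314, 16), (315, 34), (316, 38), (317, 38)]
```

Emit:
move_arm([
  [[0.35, -3.85, 0], [0, 0, 0.028], -1],
  [[0.35, -3.85, 0], [0, 0, 0.028], -1],
  [[0.35, -3.85, 0], [0, 0, 0.028], -1],
  [[0.35, -3.85, 0], [0, 0, 0.028], -1],
  [[0.35, -3.85, 0], [0, 0, 0.028], -1],
  [[0.35, -3.85, 0], [0, 0, 0.028], -1],
  [[0, 0, 0], [0, 0, 0], -1],
  [[0, 0, 0], [0, 0, 0], -1],
])

```text
t: 14.5
tcp_pos: [513.9, 2.5, 145.4]
tcp_rot: [180.0, -0.9, 175.3]
wrist_force: [0.1, 0.9, -1.0]
opening: 42.6
```

```bash
python3 - <<'E'
from h import *
im,c=grab('wrist','w12.png'); edge('w12.png')
go(538,7.4,85,175.5)
E
```

```text
w12.png S profile [(312, 6), (313, 5), (314, 14), (315, 25), (316, 27)]
t 14.55 pos [513.6   2.7 145.3] rot [-180.    -0.9  175.4] open 42.4 | n 2 total [-2.49  0.67  5.99] [-0.001 -0.016 -0.002] row [-1.24  0.34  3.  ] [-0.    -0.008 -0.001]
```

Emit:
move_arm([
  [[-1.6, 0.4, 2], [0, -0.016, 0], -1],
  [[-0.9, 0.2, 2], [0, 0, 0], -1],
  [[0, 0, 1.5], [0, 0, 0], -1],
  [[0, 0, 0], [0, 0, 0], -1],
  [[0, 0, 0], [0, 0, 0], -1],
])

```text
t: 15.05
tcp_pos: [539.5, 12.4, 86.9]
tcp_rot: [180.0, -0.1, 175.8]
wrist_force: [0.4, -0.2, -0.8]
opening: 42.6
```

```bash
python3 - <<'E'
from h import *
go(539,7.3,70,175.5)
E
```

```text
t 15.05 pos [539.5  12.4  86.9] rot [ 1.800e+02 -1.000e-01  1.758e+02] open 42.6 | n 1 total [ 0.01 -0.51  1.69] [ 0.001 -0.002  0.006] row [ 0.01 -0.51  1.69] [ 0.001 -0.002  0.006]
```

Emit:
move_arm([
  [[0, -0.5, 0.7], [0, 0, 0.006], -1],
  [[0, 0, 0.7], [0, 0, 0], -1],
  [[0, 0, 0], [0, 0, 0], -1],
])

```text
t: 15.35
tcp_pos: [539.8, 8.3, 73.3]
tcp_rot: [179.9, 0.0, 175.6]
wrist_force: [0.2, -0.1, -1.4]
opening: 42.8
```

```bash
python3 - <<'E'
from h import *
go(539,7.3,65,175.5)
E
```

```text
t 15.35 pos [539.8   8.3  73.3] rot [179.9   0.  175.6] open 42.8 | n 1 total [ 0.08 -0.1   0.83] [0.001 0.    0.002] row [ 0.08 -0.1   0.83] [0.001 0.    0.002]
```

Emit:
move_arm([
  [[0.1, -0.1, 0.3], [0, 0, 0], -1],
  [[0, 0, 0.3], [0, 0, 0], -1],
  [[0, 0, 0], [0, 0, 0], -1],
])

```text
t: 15.65
tcp_pos: [539.0, 7.0, 67.6]
tcp_rot: [179.9, 0.1, 175.6]
wrist_force: [0.0, 1.0, -1.1]
opening: 43.0
```

Emit:
move_arm([
  [[0, 0, 0.12], [0, 0, 0], -1],
  [[0, 0, 0], [0, 0, 0], -1],
])

```text
t: 15.85
tcp_pos: [539.2, 6.9, 66.5]
tcp_rot: [179.9, 0.1, 175.5]
wrist_force: [0.5, -0.6, -0.9]
opening: 42.5
```

Emit:
move_arm([
  [[0, 0, 0.12], [0, 0, 0], -1],
  [[0, 0, 0], [0, 0, 0], -1],
])

```text
t: 16.05
tcp_pos: [539.4, 6.9, 65.4]
tcp_rot: [179.9, 0.1, 175.5]
wrist_force: [-0.5, -0.3, -1.4]
opening: 42.8
```

Emit:
move_arm([
  [[0, 0, 0.1], [0, 0, 0], -1],
])

```text
t: 16.15
tcp_pos: [539.6, 6.9, 64.5]
tcp_rot: [179.9, 0.2, 175.5]
wrist_force: [-0.8, -0.8, -0.9]
opening: 42.8
```

Emit:
move_arm([
  [[0, 0, 0.1], [0, 0, 0], -1],
])

```text
t: 16.25
tcp_pos: [539.6, 6.9, 63.7]
tcp_rot: [179.9, 0.2, 175.5]
wrist_force: [-3.3, -0.5, 9.8]
opening: 42.5
```

Emit:
move_arm([
  [[0, 0, 0.1], [0, 0, 0], -1],
])

```text
t: 16.35
tcp_pos: [539.6, 6.9, 63.7]
tcp_rot: [179.9, 0.2, 175.5]
wrist_force: [-4.6, -0.6, 12.7]
opening: 42.8
```

Emit:
move_arm([
  [[0, 0, -0.05], [0, 0, 0], -0.1],
  [[0, 0, 0], [0, 0, 0], 0.2],
  [[0, 0, 0], [0, 0, 0], 0.6],
  [[0, 0, 0], [0, 0, 0], 1],
  [[0, 0, 0], [0, 0, 0], 1],
  [[0, 0, -2], [0, 0, 0], 1],
  [[0, 0, -4], [0, 0, 0], 1],
  [[0, 0, -5], [0, 0, 0], 1],
  [[0, 0, -3], [0, 0, 0], 1],
  [[0, 0, 0], [0, 0, 0], 1],
  [[0, 0, 0], [0, 0, 0], 1],
])

```text
t: 17.45
tcp_pos: [538.1, 6.8, 207.5]
tcp_rot: [179.9, -0.0, 175.6]
wrist_force: [0.4, 0.2, -0.1]
opening: 85.8
```

```bash
python3 - <<'E'
from h import *
im,c=grab('wrist','w13.png'); np.save('c13.npy',np.array([*c[0].ravel(),*c[1].ravel(),*c[2]]))
u=proj('wrist',[538.6,7.3,78],c); print(u)
x,y=u.astype(int); cv2.imwrite('pics/w13c.png',cv2.resize(im[y-70:y+70,x-80:x+80],None,fx=4,fy=4,interpolation=cv2.INTER_CUBIC)); print(x-80,y-70)
for P in ([508,388,15],[411,268,15]): case(im,c,P,S=40)
im,c=grab('scene')
for P in ([508,388,15],[411,268,15]): case(im,c,P,S=40,n='scene')
go(411,266,150,164.4)
E
```

```text
[257.94870882 179.25849881]
177 109
none
wrist centre [418.7 258.5] yaw -14.7 sides [50.5 45.8] uv [495.  30.]
scene centre [506.2 391.9] yaw 25.4 sides [69.9 47.1] uv [145. 265.]
scene centre [409.3 269.9] yaw -15.5 sides [71.6 45. ] uv [193. 273.]
t 17.55 pos [537.6   6.8 206.5] rot [ 1.799e+02 -1.000e-01  1.756e+02] open 85.3 | n 8 total [14.62 24.86  5.7 ] [ 0.001 -0.002  0.195] row [1.83 3.11 0.71] [ 0.    -0.     0.024]
```

View pics/w13c.png

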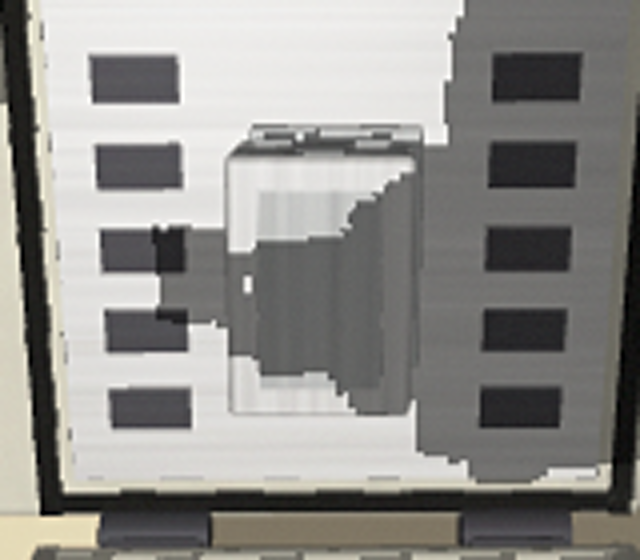

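```bash
cat >> h.py <<'E'
def loadc(f):
    a=np.load(f); return a[:9].reshape(3,3),a[9:18].reshape(3,3),a[18:]
def quad(P,z,c,off,k):
    W=np.array([onz('wrist',np.array(p)/k-(.5-.5/k)+off,z,c)[:2] for p in P]); e=W[0]+W[1]-W[2]-W[3]; print('centre',W.mean(0).round(1),'yaw %.1f'%((np.degrees(np.arctan2(e[1],e[0]))+90)%180-90),W.round(1).tolist()); return W
E
python3 - <<'E'
from h import *
c=loadc('c13.npy'); o=[177,109]
quad([(228,155),(414,158),(408,413),(231,411)],78,c,o,4)
quad([(250,126),(422,128)]*2,48,c,o,4)
L=[(134,78),(139,165),(143,249),(147,330),(150,408)];Rr=[(537,77),(532,164),(528,249),(525,330),(520,406)]
quad(L+Rr,45,c,o,4)
E
```

```text
centre [539.9   6. ] yaw -4.8 [[506.9, -12.4], [510.9, 29.6], [572.9, 24.8], [569.0, -17.9]]
centre [507.   12.5] yaw 0.0 [[505.0, -8.9], [508.9, 34.0], [505.0, -8.9], [508.9, 34.0]]
centre [539.   10.1] yaw -4.1 [[491.3, -36.8], [513.2, -38.2], [535.1, -39.9], [557.3, -41.5], [579.4, -43.4], [498.9, 63.5], [520.7, 61.7], [542.9, 60.1], [565.0, 58.7], [586.6, 56.7]]
```

The top case reads 4 mm to the −y side of the rest. My first estimate used the camera pose from after a drift. The corrected rest is (539, 10.3) with yaw −4.2°. That's inside the 8 mm limit, so I'll aim the remaining cases at the corrected point.

Emit:
move_arm([
  [[1.83, 3.1, 0.3], [0, 0, 0.024], 1],
  [[1.83, 3.1, 0.3], [0, 0, 0.024], 1],
  [[1.83, 3.1, 0.5], [0, 0, 0.024], 1],
  [[1.83, 3.1, 0.7], [0, 0, 0.024], 1],
  [[1.83, 3.1, 0.9], [0, 0, 0.024], 1],
  [[1.83, 3.1, 1], [0, 0, 0.024], 1],
  [[1.83, 3.1, 1], [0, 0, 0.024], 1],
  [[1.83, 3.1, 1], [0, 0, 0.024], 1],
  [[0, 0, 0], [0, 0, 0], 1],
  [[0, 0, 0], [0, 0, 0], 1],
])

```text
t: 18.55
tcp_pos: [420.4, 279.2, 130.1]
tcp_rot: [-178.9, -1.4, 163.9]
wrist_force: [0.0, -0.4, -0.1]
opening: 85.7
```

```bash
python3 - <<'E'
from h import *
im,c=grab('wrist','w14.png')
b=case(im,c,[411,268,15],S=40)
case(im,c,[508,388,15],S=40)
if b is not None: go(b[1][0],b[1][1],60,b[2]+180)
E
```

```text
wrist centre [410.  268.5] yaw -15.5 sides [65.9 43.9] uv [245. 177.]
none
t 18.60 pos [420.4 278.9 130. ] rot [-178.9   -1.4  163.8] open 85.4 | n 2 total [ 0.53 -1.16  7.04] [-0.019 -0.025 -0.011] row [ 0.26 -0.58  3.52] [-0.009 -0.012 -0.005]
```

Emit:
move_arm([
  [[0.5, -1.1, 2.3], [-0.019, -0.025, -0.011], 1],
  [[0, 0, 2.3], [0, 0, 0], 1],
  [[0, 0, 1], [0, 0, 0], 1],
  [[0, 0, 0], [0, 0, 0], 1],
  [[0, 0, 0], [0, 0, 0], 1],
])

```text
t: 19.1
tcp_pos: [413.5, 264.8, 73.0]
tcp_rot: [-180.0, 0.1, 164.1]
wrist_force: [-0.5, -1.0, 0.2]
opening: 85.2
```

```bash
python3 - <<'E'
from h import *
im,c=grab('wrist','w15.png')
b=case(im,c,[411,268,15],S=40)
if b is not None: go(b[1][0],b[1][1],0,b[2]+180)
E
```

```text
wrist centre [409.5 268.5] yaw -15.6 sides [65.8 43.8] uv [261. 197.]
t 19.15 pos [413.6 264.8  73.1] rot [-1.800e+02  1.000e-01  1.641e+02] open 85.4 | n 2 total [0.5  0.25 7.31] [-0.001  0.002 -0.005] row [0.25 0.13 3.65] [-0.     0.001 -0.002]
```

Emit:
move_arm([
  [[0.5, 0.25, 2.2], [0, 0, 0], 1],
  [[0, 0, 2], [0, 0, 0], 1],
  [[0, 0, 1.5], [0, 0, 0], 1],
  [[0, 0, 0], [0, 0, 0], 1],
  [[0, 0, 0], [0, 0, 0], 1],
])

```text
t: 19.65
tcp_pos: [416.3, 271.9, 20.2]
tcp_rot: [179.5, 0.6, 164.0]
wrist_force: [0.1, -0.3, -0.1]
opening: 85.2
```

```bash
python3 - <<'E'
from h import *
go(410,268.5,-0.5,164.4)
E
```

```text
t 19.65 pos [416.3 271.9  20.2] rot [179.5   0.6 164. ] open 85.2 | n 1 total [ 0.53 -0.52  2.06] [ 0.009  0.01  -0.006] row [ 0.53 -0.52  2.06] [ 0.009  0.01  -0.006]
```

Emit:
move_arm([
  [[0.5, -0.5, 0.8], [0.01, 0.01, 0], 1],
  [[0, 0, 0.8], [0, 0, 0], 1],
  [[0, 0, 0], [0, 0, 0], 1],
])

```text
t: 19.95
tcp_pos: [411.9, 269.6, 5.6]
tcp_rot: [179.9, 0.1, 164.0]
wrist_force: [-0.4, -0.5, 0.3]
opening: 85.5
```

```bash
python3 - <<'E'
from h import *
go(410,268.5,-0.5,164.4)
E
```

```text
t 19.95 pos [411.9 269.6   5.6] rot [1.799e+02 1.000e-01 1.640e+02] open 85.5 | n 1 total [ 0.16 -0.16  0.61] [ 0.002  0.002 -0.006] row [ 0.16 -0.16  0.61] [ 0.002  0.002 -0.006]
```

Emit:
move_arm([
  [[0.2, -0.1, 0.55], [0, 0, 0], 1],
  [[0, 0, 0], [0, 0, 0], -1],
  [[0, 0, 0], [0, 0, 0], -1],
  [[0, 0, 0], [0, 0, 0], -1],
  [[0, 0, 0], [0, 0, 0], -1],
  [[0, 0, 0], [0, 0, 0], -1],
  [[0, 0, -1], [0, 0, 0], -1],
  [[0, 0, -3], [0, 0, 0], -1],
  [[0, 0, -4], [0, 0, 0], -1],
  [[0, 0, -4], [0, 0, 0], -1],
  [[0, 0, -3], [0, 0, 0], -1],
  [[0, 0, 0], [0, 0, 0], -1],
])

```text
t: 21.15
tcp_pos: [407.5, 268.0, 157.1]
tcp_rot: [-180.0, 0.0, 164.0]
wrist_force: [-0.1, 0.2, -1.0]
opening: 42.9
```

```bash
python3 - <<'E'
from h import *
im,c=grab('wrist','w16.png'); edge('w16.png')
go(538,10,150,175.8)
E
```

```text
w16.png S profile [(190, 54), (191, 55), (192, 44), (193, 10), (194, 4), (195, 4), (313, 7), (314, 5), (315, 3), (316, 36), (317, 54), (318, 54), (319, 53)]
t 21.20 pos [406.7 267.4 155.3] rot [-1.799e+02 -1.000e-01  1.640e+02] open 42.4 | n 8 total [-19.71 -21.13   0.55] [-0.002 -0.002 -0.205] row [-2.46 -2.64  0.07] [-0.    -0.    -0.026]
```

Emit:
move_arm([
  [[-2.46, -2.64, -0.1], [0, 0, -0.026], -1],
  [[-2.46, -2.64, -0.1], [0, 0, -0.026], -1],
  [[-2.46, -2.64, -0.1], [0, 0, -0.026], -1],
  [[-2.46, -2.64, 0], [0, 0, -0.026], -1],
  [[-2.46, -2.64, 0], [0, 0, -0.026], -1],
  [[-2.46, -2.64, 0], [0, 0, -0.026], -1],
  [[-2.46, -2.64, 0], [0, 0, -0.026], -1],
  [[-2.46, -2.64, 0], [0, 0, -0.026], -1],
  [[0, 0, 0], [0, 0, 0], -1],
  [[0, 0, 0], [0, 0, 0], -1],
])

```text
t: 22.2
tcp_pos: [556.7, 14.0, 142.9]
tcp_rot: [-179.6, -1.5, 176.7]
wrist_force: [-0.3, -0.6, -1.0]
opening: 42.7
```

```bash
python3 - <<'E'
from h import *
im,c=grab('wrist','w17.png'); edge('w17.png')
go(538.5,9.7,100,175.8)
E
```

```text
w17.png S profile [(314, 6), (315, 4), (316, 14), (317, 25), (318, 25)]
t 22.25 pos [556.7  14.1 142.9] rot [-179.6   -1.5  176.7] open 43.0 | n 2 total [ 1.68 -0.52  4.33] [-0.007 -0.026  0.016] row [ 0.84 -0.26  2.17] [-0.004 -0.013  0.008]
```

Emit:
move_arm([
  [[1.4, -0.4, 1], [-0.007, -0.026, 0.016], -1],
  [[0.4, -0.1, 1.5], [0, 0, 0], -1],
  [[0, 0, 1.5], [0, 0, 0], -1],
  [[0, 0, 0], [0, 0, 0], -1],
  [[0, 0, 0], [0, 0, 0], -1],
])

```text
t: 22.75
tcp_pos: [531.9, 14.5, 100.0]
tcp_rot: [180.0, -0.3, 176.1]
wrist_force: [-0.2, 0.1, -1.4]
opening: 42.8
```

```bash
python3 - <<'E'
from h import *
go(538.5,9.7,85,175.8)
E
```

```text
t 22.75 pos [531.9  14.5 100. ] rot [180.   -0.3 176.1] open 42.8 | n 1 total [-0.7  -0.44  1.5 ] [ 0.001 -0.005  0.005] row [-0.7  -0.44  1.5 ] [ 0.001 -0.005  0.005]
```

Emit:
move_arm([
  [[-0.7, -0.44, 0.5], [0, -0.005, 0.005], -1],
  [[0, 0, 0.5], [0, 0, 0], -1],
  [[0, 0, 0], [0, 0, 0], -1],
])

```text
t: 23.05
tcp_pos: [540.1, 10.4, 90.7]
tcp_rot: [179.9, 0.1, 175.9]
wrist_force: [-0.7, -0.0, -1.0]
opening: 42.7
```

```bash
python3 - <<'E'
from h import *
go(538.5,9.7,80,175.8)
E
```

```text
t 23.05 pos [540.1  10.4  90.7] rot [1.799e+02 1.000e-01 1.759e+02] open 42.7 | n 1 total [ 0.16 -0.08  1.07] [0.001 0.002 0.001] row [ 0.16 -0.08  1.07] [0.001 0.002 0.001]
```

Emit:
move_arm([
  [[0.15, -0.08, 0.4], [0, 0, 0], -1],
  [[0, 0, 0.3], [0, 0, 0], -1],
  [[0, 0, 0], [0, 0, 0], -1],
])

```text
t: 23.35
tcp_pos: [539.3, 9.5, 83.5]
tcp_rot: [179.9, 0.2, 175.9]
wrist_force: [0.4, -0.3, -1.3]
opening: 43.0
```

Emit:
move_arm([
  [[0, 0, 0.15], [0, 0, 0], -1],
  [[0, 0, 0], [0, 0, 0], -1],
])

```text
t: 23.55
tcp_pos: [539.2, 9.5, 81.9]
tcp_rot: [179.9, 0.2, 175.8]
wrist_force: [0.3, -0.9, -0.9]
opening: 43.0
```

Emit:
move_arm([
  [[0, 0, 0.1], [0, 0, 0], -1],
])

```text
t: 23.65
tcp_pos: [539.4, 9.4, 81.1]
tcp_rot: [179.9, 0.2, 175.8]
wrist_force: [0.7, 0.2, -1.4]
opening: 42.9
```

Emit:
move_arm([
  [[0, 0, 0.1], [0, 0, 0], -1],
])

```text
t: 23.75
tcp_pos: [539.4, 9.5, 80.0]
tcp_rot: [179.9, 0.2, 175.8]
wrist_force: [0.3, -0.2, -0.3]
opening: 42.5
```

Emit:
move_arm([
  [[0, 0, 0.1], [0, 0, 0], -1],
])

```text
t: 23.85
tcp_pos: [539.6, 9.5, 79.0]
tcp_rot: [179.9, 0.2, 175.8]
wrist_force: [-0.7, 1.1, -0.8]
opening: 43.0
```

Emit:
move_arm([
  [[0, 0, 0.05], [0, 0, 0], -1],
])

```text
t: 23.95
tcp_pos: [539.5, 9.5, 78.4]
tcp_rot: [179.9, 0.2, 175.8]
wrist_force: [-0.3, 0.1, -0.8]
opening: 42.6
```

Emit:
move_arm([
  [[0, 0, 0.07], [0, 0, 0], -1],
])

```text
t: 24.05
tcp_pos: [539.6, 9.5, 78.1]
tcp_rot: [179.9, 0.3, 175.8]
wrist_force: [-1.9, -0.6, 5.8]
opening: 42.3
```

Emit:
move_arm([
  [[0, 0, 0.05], [0, 0, 0], -1],
])

```text
t: 24.15
tcp_pos: [539.5, 9.5, 78.1]
tcp_rot: [179.9, 0.3, 175.8]
wrist_force: [-2.0, 0.4, 4.5]
opening: 42.7
```

Emit:
move_arm([
  [[0, 0, -0.03], [0, 0, 0], -0.1],
  [[0, 0, 0], [0, 0, 0], 0.2],
  [[0, 0, 0], [0, 0, 0], 0.6],
  [[0, 0, 0], [0, 0, 0], 1],
  [[0, 0, 0], [0, 0, 0], 1],
  [[0, 0, -2], [0, 0, 0], 1],
  [[0, 0, -4], [0, 0, 0], 1],
  [[0, 0, -5], [0, 0, 0], 1],
  [[0, 0, -2], [0, 0, 0], 1],
  [[0, 0, 0], [0, 0, 0], 1],
  [[0, 0, 0], [0, 0, 0], 1],
])

```text
t: 25.25
tcp_pos: [538.2, 9.4, 210.8]
tcp_rot: [179.9, 0.1, 175.8]
wrist_force: [0.8, 0.5, 0.3]
opening: 85.7
```

```bash
python3 - <<'E'
from h import *
c=cam('wrist'); np.save('c18.npy',np.array([*c[0].ravel(),*c[1].ravel(),*c[2]])); im,_=grab('wrist','w18.png')
cv2.imwrite('pics/w18c.png',cv2.resize(im[80:280,130:390],None,fx=3,fy=3,interpolation=cv2.INTER_CUBIC))
im,c=grab('scene'); case(im,c,[508,390,15],S=40,n='scene',r=100)
go(507,385,150,-154)
E
```

```text
scene centre [506.3 391.4] yaw 25.4 sides [70.  48.1] uv [146. 265.]
t 25.35 pos [537.5   9.4 209.8] rot [180.   -0.  175.8] open 85.3 | n 10 total [ 5.76 37.24  6.02] [ 0.001 -0.    -0.526] row [0.58 3.72 0.6 ] [ 0.    -0.    -0.053]
```

View pics/w18c.png

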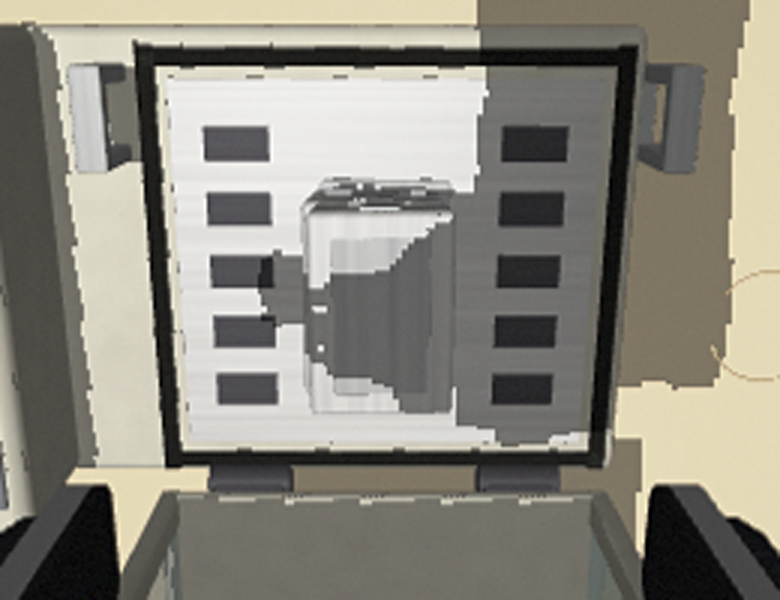

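The third case is square on the stack, with its top face from (308,211) to (449,412) in the crop. Fetching the fourth.

Emit:
move_arm([
  [[-0.4, 3.7, 0.4], [0, 0, -0.053], 1],
  [[-0.4, 3.7, 0.4], [0, 0, -0.053], 1],
  [[-0.4, 3.7, 0.4], [0, 0, -0.053], 1],
  [[-0.4, 3.7, 0.4], [0, 0, -0.053], 1],
  [[-0.4, 3.7, 0.4], [0, 0, -0.053], 1],
  [[-0.4, 3.7, 0.6], [0, 0, -0.053], 1],
  [[-0.4, 3.7, 0.6], [0, 0, -0.053], 1],
  [[-0.4, 3.7, 0.6], [0, 0, -0.053], 1],
  [[-0.4, 3.7, 0.6], [0, 0, -0.053], 1],
  [[-0.4, 3.7, 0.6], [0, 0, -0.053], 1],
  [[0, 0, 0], [0, 0, 0], 1],
  [[0, 0, 0], [0, 0, 0], 1],
])

```text
t: 26.55
tcp_pos: [500.6, 383.7, 130.9]
tcp_rot: [180.0, -2.2, -152.8]
wrist_force: [0.1, -1.0, -0.8]
opening: 85.3
```

```bash
python3 - <<'E'
from h import *
im,c=grab('wrist','w19.png')
b=case(im,c,[508,388,15],S=40)
if b is not None: go(b[1][0],b[1][1],70,b[2]+180)
E
```

```text
wrist centre [506.8 389.8] yaw 26.2 sides [66.2 43.6] uv [260. 197.]
t 26.60 pos [500.4 383.5 130.7] rot [ 179.9   -2.3 -152.8] open 85.4 | n 2 total [-1.1   0.26  6.03] [ 0.001 -0.04   0.017] row [-0.55  0.13  3.02] [ 0.    -0.02   0.009]
```

Emit:
move_arm([
  [[-0.8, 0.3, 2], [0, -0.04, 0.017], 1],
  [[-0.2, 0, 2], [0, 0, 0], 1],
  [[0, 0, 1], [0, 0, 0], 1],
  [[0, 0, 0], [0, 0, 0], 1],
  [[0, 0, 0], [0, 0, 0], 1],
])

```text
t: 27.1
tcp_pos: [508.6, 384.8, 78.0]
tcp_rot: [-180.0, -0.1, -154.3]
wrist_force: [0.7, -0.4, 0.3]
opening: 85.8
```

```bash
python3 - <<'E'
from h import *
im,c=grab('wrist','w20.png')
b=case(im,c,[507,389,15],S=40)
if b is not None: go(b[1][0],b[1][1],0,b[2]+180)
E
```

```text
wrist centre [506.5 389.6] yaw 26.0 sides [65.8 43.8] uv [265. 203.]
t 27.15 pos [508.6 384.8  78.2] rot [-1.799e+02 -1.000e-01 -1.543e+02] open 85.5 | n 2 total [-0.03  0.53  7.82] [-0.001 -0.001 -0.005] row [-0.01  0.26  3.91] [-0.    -0.001 -0.002]
```

Emit:
move_arm([
  [[0.3, 0.3, 2.2], [0, 0, 0], 1],
  [[0.1, 0, 2.2], [0, 0, 0], 1],
  [[0, 0, 1.6], [0, 0, 0], 1],
  [[0, 0, 0], [0, 0, 0], 1],
  [[0, 0, 0], [0, 0, 0], 1],
])

```text
t: 27.65
tcp_pos: [508.6, 387.7, 23.0]
tcp_rot: [179.9, 0.5, -154.4]
wrist_force: [0.4, -0.9, 0.4]
opening: 85.3
```

```bash
python3 - <<'E'
from h import *
go(506.5,389.6,-0.5,-154)
E
```

```text
t 27.65 pos [508.6 387.7  23. ] rot [ 179.9    0.5 -154.4] open 85.3 | n 1 total [0.13 0.26 2.35] [ 0.001  0.01  -0.007] row [0.13 0.26 2.35] [ 0.001  0.01  -0.007]
```

Emit:
move_arm([
  [[0.2, 0.25, 1], [0, 0.01, -0.007], 1],
  [[0, 0, 1], [0, 0, 0], 1],
  [[0, 0, 0], [0, 0, 0], 1],
])

```text
t: 27.95
tcp_pos: [507.7, 390.7, 4.8]
tcp_rot: [179.9, 0.2, -154.0]
wrist_force: [-1.4, -0.6, -0.4]
opening: 85.6
```

```bash
python3 - <<'E'
from h import *
go(506.5,389.6,-0.5,-154)
E
```

```text
t 27.95 pos [507.7 390.7   4.8] rot [ 179.9    0.2 -154. ] open 85.6 | n 1 total [ 0.16 -0.05  0.53] [0.002 0.004 0.001] row [ 0.16 -0.05  0.53] [0.002 0.004 0.001]
```

Emit:
move_arm([
  [[0.15, 0, 0.5], [0, 0, 0], 1],
  [[0, 0, 0], [0, 0, 0], -1],
  [[0, 0, 0], [0, 0, 0], -1],
  [[0, 0, 0], [0, 0, 0], -1],
  [[0, 0, 0], [0, 0, 0], -1],
  [[0, 0, 0], [0, 0, 0], -1],
  [[0, 0, -1], [0, 0, 0], -1],
  [[0, 0, -3], [0, 0, 0], -1],
  [[0, 0, -4], [0, 0, 0], -1],
  [[0, 0, -4], [0, 0, 0], -1],
  [[0, 0, -4], [0, 0, 0], -1],
  [[0, 0, 0], [0, 0, 0], -1],
])

```text
t: 29.15
tcp_pos: [504.3, 388.2, 166.4]
tcp_rot: [179.9, -0.0, -154.0]
wrist_force: [0.6, 1.3, 0.2]
opening: 42.6
```

```bash
python3 - <<'E'
from h import *
im,c=grab('wrist','w21.png'); edge('w21.png')
go(538,10,165,175.8)
E
```

```text
w21.png S profile [(191, 56), (192, 57), (193, 54), (194, 21), (195, 4), (196, 4), (314, 5), (315, 8), (316, 8), (317, 22), (318, 154), (319, 188), (321, 33), (322, 31), (323, 30)]
t 29.20 pos [503.2 387.3 163.6] rot [ 180.    -0.2 -154. ] open 43.0 | n 10 total [ 13.44 -35.43  -0.1 ] [-0.    -0.004  0.528] row [ 1.34 -3.54 -0.01] [-0.    -0.     0.053]
```

Emit:
move_arm([
  [[0.4, -3.75, -0.3], [0, 0, 0.053], -1],
  [[0.4, -3.75, -0.2], [0, 0, 0.053], -1],
  [[0.4, -3.75, -0.2], [0, 0, 0.053], -1],
  [[0.4, -3.75, -0.2], [0, 0, 0.053], -1],
  [[0.4, -3.75, -0.1], [0, 0, 0.053], -1],
  [[0.4, -3.75, -0.1], [0, 0, 0.053], -1],
  [[0.4, -3.75, -0.1], [0, 0, 0.053], -1],
  [[0.4, -3.75, -0.1], [0, 0, 0.053], -1],
  [[0.4, -3.75, -0.1], [0, 0, 0.053], -1],
  [[0.4, -3.75, 0], [0, 0, 0.053], -1],
  [[0, 0, 0], [0, 0, 0], -1],
  [[0, 0, 0], [0, 0, 0], -1],
])

```text
t: 30.4
tcp_pos: [532.1, 1.6, 164.3]
tcp_rot: [-179.5, -1.6, 174.6]
wrist_force: [-0.3, -0.2, -1.6]
opening: 42.5
```

```bash
python3 - <<'E'
from h import *
im,c=grab('wrist','w22.png'); edge('w22.png')
go(538,9.8,115,175.8)
E
```

```text
w22.png S profile [(315, 6), (316, 6), (317, 5), (318, 23), (319, 25), (320, 26)]
t 30.45 pos [531.9   1.8 164.2] rot [-179.4   -1.6  174.6] open 42.6 | n 2 total [-0.67  0.9   4.89] [-0.01  -0.028 -0.021] row [-0.33  0.45  2.45] [-0.005 -0.014 -0.01 ]
```

Emit:
move_arm([
  [[-0.5, 0.7, 1.5], [-0.01, -0.028, -0.021], -1],
  [[-0.2, 0.2, 1.7], [0, 0, 0], -1],
  [[0, 0, 1.2], [0, 0, 0], -1],
  [[0, 0, 0], [0, 0, 0], -1],
  [[0, 0, 0], [0, 0, 0], -1],
])

```text
t: 30.95
tcp_pos: [539.0, 15.9, 117.0]
tcp_rot: [179.9, -0.1, 176.4]
wrist_force: [1.3, 0.0, -0.9]
opening: 42.7
```

```bash
python3 - <<'E'
from h import *
go(538,9.8,105,175.8)
E
```

```text
t 30.95 pos [539.   15.9 117. ] rot [ 1.799e+02 -1.000e-01  1.764e+02] open 42.7 | n 1 total [ 0.06 -0.61  1.2 ] [ 0.002 -0.002  0.01 ] row [ 0.06 -0.61  1.2 ] [ 0.002 -0.002  0.01 ]
```

Emit:
move_arm([
  [[0.06, -0.6, 0.5], [0, 0, 0.01], -1],
  [[0, 0, 0.5], [0, 0, 0], -1],
  [[0, 0, 0.3], [0, 0, 0], -1],
  [[0, 0, 0], [0, 0, 0], -1],
])

```text
t: 31.35
tcp_pos: [539.0, 10.5, 104.4]
tcp_rot: [179.9, 0.0, 175.9]
wrist_force: [-0.1, 0.5, -0.7]
opening: 42.9
```

```bash
python3 - <<'E'
from h import *
go(538,9.8,94,175.8)
E
```

```text
t 31.35 pos [539.   10.5 104.4] rot [179.9   0.  175.9] open 42.9 | n 1 total [ 0.1  -0.08  1.04] [0.002 0.001 0.001] row [ 0.1  -0.08  1.04] [0.002 0.001 0.001]
```

Contact is expected around z≈93.

Emit:
move_arm([
  [[0.1, -0.08, 0.5], [0, 0, 0], -1],
  [[0, 0, 0.3], [0, 0, 0], -1],
  [[0, 0, 0], [0, 0, 0], -1],
])

```text
t: 31.65
tcp_pos: [538.2, 9.5, 96.1]
tcp_rot: [179.9, 0.1, 175.8]
wrist_force: [-0.4, -0.4, -0.9]
opening: 42.7
```

Emit:
move_arm([
  [[0, 0, 0.12], [0, 0, 0], -1],
  [[0, 0, 0], [0, 0, 0], -1],
])

```text
t: 31.85
tcp_pos: [538.2, 9.5, 94.8]
tcp_rot: [179.9, 0.1, 175.8]
wrist_force: [-0.7, 0.7, -0.2]
opening: 43.0
```

Emit:
move_arm([
  [[0, 0, 0.08], [0, 0, 0], -1],
])

```text
t: 31.95
tcp_pos: [538.4, 9.5, 94.1]
tcp_rot: [179.9, 0.1, 175.8]
wrist_force: [-0.0, -0.1, -1.6]
opening: 42.9
```

Emit:
move_arm([
  [[0, 0, 0.08], [0, 0, 0], -1],
])

```text
t: 32.05
tcp_pos: [538.5, 9.5, 93.3]
tcp_rot: [179.9, 0.1, 175.8]
wrist_force: [-0.5, -0.2, -0.1]
opening: 42.4
```

Emit:
move_arm([
  [[0, 0, 0.06], [0, 0, 0], -1],
])

```text
t: 32.15
tcp_pos: [538.5, 9.5, 92.8]
tcp_rot: [179.9, 0.1, 175.8]
wrist_force: [-1.2, 0.3, 4.5]
opening: 42.8
```

Emit:
move_arm([
  [[0, 0, 0], [0, 0, 0], -0.1],
  [[0, 0, 0], [0, 0, 0], 0.2],
  [[0, 0, 0], [0, 0, 0], 0.6],
  [[0, 0, 0], [0, 0, 0], 1],
  [[0, 0, 0], [0, 0, 0], 1],
  [[0, 0, -2], [0, 0, 0], 1],
  [[0, 0, -4], [0, 0, 0], 1],
  [[0, 0, -5], [0, 0, 0], 1],
  [[0, 0, -5], [0, 0, 0], 1],
  [[0, 0, 0], [0, 0, 0], 1],
  [[0, 0, 0], [0, 0, 0], 1],
])

```text
t: 33.25
tcp_pos: [537.3, 9.1, 258.2]
tcp_rot: [179.9, 0.0, 175.8]
wrist_force: [-0.5, 0.5, -0.6]
opening: 85.1
```

```bash
python3 - <<'E'
from h import *
c=cam('wrist'); np.save('c23.npy',np.array([*c[0].ravel(),*c[1].ravel(),*c[2]])); im,_=grab('wrist','w23.png')
s,_=grab('scene','scene23.png'); d,_=grab('side','side23.png')
o=np.zeros((600,800,3),'uint8'); o[:300,:400]=cv2.resize(s,(400,300)); o[:300,400:]=cv2.resize(d,(400,300)); 
o[300:]=cv2.resize(im[100:280,20:500],(800,300)); cv2.imwrite('pics/m23.png',o)
E
```

```text
(no output)
```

View pics/m23.png

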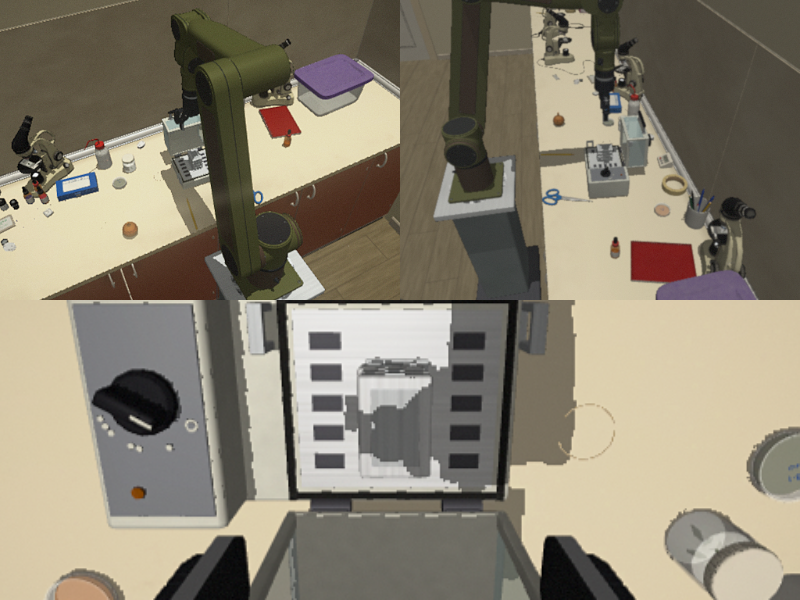

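All four cases are on the rest and no other case is in view. Next I'll check the stack numbers and triangulate the handle.

```bash
python3 - <<'E'
from h import *
c=loadc('c23.npy'); f=lambda P:[((x)/1.6667+20,(y-300)/1.6667+100) for x,y in P]
quad(f([(359,376),(432,376),(433,475),(363,475)]),108,c,[0,0],1)
V=f([(325,341),(326,373),(328,404),(329,433),(330,461),(470,341),(468,372),(467,403),(465,433),(464,461)]); quad(V,45,c,[0,0],1)
s=.64
for a,b in [((338,224),(479,225)),((384,213),(490,262)),((338,224),(490,262)),((384,213),(479,225))]:
    print(tri([ray('scene',np.array(a)*s),ray('side',np.array(b)*s)]).round(1))
print('pred open',(np.array([539.1,10.3])+151*np.array([.997,-.073])).round(1), proj('scene',[689.7,-.7,239])/s, proj('side',[689.7,-.7,239])/s)
go(537,9,330,175.8)
E
```

```text
centre [540.5   9.9] yaw -2.7 [[508.1, -10.0], [511.2, 32.6], [573.0, 30.1], [569.8, -13.3]]
centre [539.9  10.6] yaw -3.7 [[492.1, -36.4], [514.3, -38.2], [536.8, -39.3], [558.5, -41.0], [580.2, -42.7], [499.5, 64.3], [521.0, 62.3], [543.4, 60.9], [565.8, 58.8], [587.5, 57.3]]
[698.1  47.5 235.8]
[694.5 -60.2 222.7]
[735.3  23.9 174.2]
[660.9 -35.4 278.9]
pred open [689.6  -0.7] [360.96632051 219.29635146] [482.29571513 236.04503731]
t 33.40 pos [536.5   9.1 256.5] rot [179.9  -0.2 175.8] open 85.4 | n 2 total [-0.03  0.   -7.35] [ 0.002 -0.003  0.001] row [-0.02  0.   -3.67] [ 0.001 -0.001  0.   ]
```

The top case is within 1 mm of the rest, and the handle is at about (692,-2,238). Closing the fingers and going behind the bar at a safe height.

Emit:
move_arm([
  [[0, 0, -4], [0, 0, 0], -1],
  [[0, 0, -4.5], [0, 0, 0], -1],
  [[-2, 0.3, -1], [0, 0, 0], -1],
  [[-4, 0.3, -0.3], [0, 0, 0], -1],
  [[-4, 0.3, -0.3], [0, 0, 0], -1],
  [[-4, 0.3, -0.3], [0, 0, 0], -1],
  [[-4, 0.3, -0.3], [0, 0, 0], -1],
  [[0, 0, 0], [0, 0, 0], -1],
  [[0, 0, 0], [0, 0, 0], -1],
])

```text
t: 34.3
tcp_pos: [718.0, 10.8, 339.6]
tcp_rot: [-179.9, -2.2, 175.8]
wrist_force: [-0.2, -0.2, -0.1]
opening: 0.1
```

```bash
python3 - <<'E'
from h import *
c=cam('wrist'); np.save('c24.npy',np.array([*c[0].ravel(),*c[1].ravel(),*c[2]])); im,_=grab('wrist','w24.png')
go(725,-3,300,175.8)
E
```

```text
t 34.35 pos [717.5  10.8 338.5] rot [-179.9   -2.4  175.8] open 0.2 | n 2 total [-1.   -1.31  3.81] [-0.001 -0.041  0.001] row [-0.5  -0.66  1.91] [-0.001 -0.021  0.   ]
```

View pics/w24.png

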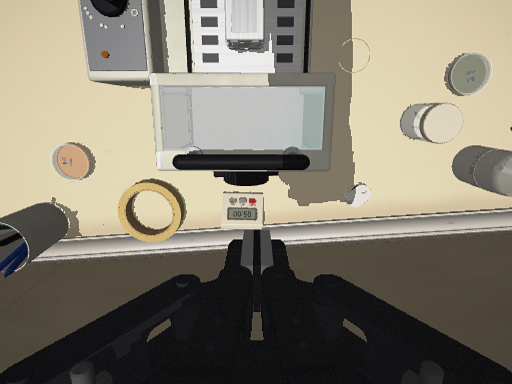

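```bash
python3 - <<'E'
from h import *
c=loadc('c24.npy')
for p in [(173,162),(242,162),(310,162)]: print(onz('wrist',p,239,c).round(1))
K,M,t=c;o,d=ray('wrist',(242,162),c); 
print('with scene mid', tri([(o,d),ray('scene',np.array((361,218.5))*.64)]).round(1), tri([(o,d),ray('side',np.array((484.5,243.5))*.64)]).round(1))
go(722,-2,226,175.8)
E
```

```text
[686.9 -57.2 239. ]
[ 6.91e+02 -3.00e-01  2.39e+02]
[695.   55.7 239. ]
with scene mid [690.5  -0.7 240.5] [694.9  -1.6 220.8]
t 34.35 pos [717.5  10.8 338.5] rot [-179.9   -2.4  175.8] open 0.2 | n 3 total [-1.   -1.23 11.22] [-0.001 -0.041  0.001] row [-0.33 -0.41  3.74] [-0.    -0.014  0.   ]
```

Emit:
move_arm([
  [[-0.8, -0.9, 1.5], [0, -0.04, 0], -1],
  [[-0.4, -0.3, 2.5], [0, 0, 0], -1],
  [[0, 0, 2.5], [0, 0, 0], -1],
  [[0, 0, 2], [0, 0, 0], -1],
  [[0, 0, 0], [0, 0, 0], -1],
  [[0, 0, 0], [0, 0, 0], -1],
])

```text
t: 34.95
tcp_pos: [716.7, -2.4, 253.3]
tcp_rot: [-179.9, -0.3, 175.8]
wrist_force: [-0.2, -0.1, 0.8]
opening: -0.1
```

```bash
python3 - <<'E'
from h import *
go(722,-2,226,175.8)
E
```

```text
t 34.95 pos [716.7  -2.4 253.3] rot [-179.9   -0.3  175.8] open -0.1 | n 1 total [-0.54  0.09  2.73] [-0.002 -0.005  0.001] row [-0.54  0.09  2.73] [-0.002 -0.005  0.001]
```

Emit:
move_arm([
  [[-0.5, 0, 1.2], [0, 0, 0], -1],
  [[-0.1, 0, 1.3], [0, 0, 0], -1],
  [[0, 0, 0], [0, 0, 0], -1],
  [[0.8, 0, 0], [0, 0, 0], -1],
  [[0.8, 0, 0], [0, 0, 0], -1],
  [[0.8, 0, -0.1], [0, 0, 0], -1],
  [[0.8, 0, -0.1], [0, 0, 0], -1],
])

```text
t: 35.65
tcp_pos: [695.5, -0.6, 237.4]
tcp_rot: [-179.9, 0.8, 175.9]
wrist_force: [3.5, 0.0, 2.4]
opening: 0.2
```

Emit:
move_arm([
  [[1, 0, 0.2], [0, -0.01, 0], -1],
  [[1, 0, 0.2], [0, 0, 0], -1],
  [[1, 0, 0.1], [0, 0, 0], -1],
  [[1, 0, 0.1], [0, 0, 0], -1],
  [[1, 0, 0.1], [0, 0, 0], -1],
])

```text
t: 36.15
tcp_pos: [651.8, 3.0, 238.7]
tcp_rot: [180.0, 3.0, 175.8]
wrist_force: [2.9, -0.6, 3.0]
opening: -0.3
```

Emit:
move_arm([
  [[1, -0.1, 0], [0, 0.03, 0], -1],
  [[1, -0.1, 0], [0, 0.03, 0], -1],
  [[1, -0.1, 0], [0, 0.015, 0], -1],
  [[1, -0.1, 0.1], [0, 0.01, 0], -1],
  [[1, -0.1, 0.1], [0, 0.01, 0], -1],
  [[1, 0, 0.2], [0, 0.01, 0], -1],
])

```text
t: 36.75
tcp_pos: [587.7, 4.2, 237.6]
tcp_rot: [179.8, -2.9, 175.9]
wrist_force: [2.3, -0.3, -2.0]
opening: 0.3
```

Emit:
move_arm([
  [[1, 0, 0.3], [0, -0.02, 0], -1],
  [[1, 0, 0.3], [0, -0.02, 0], -1],
  [[1, 0, 0.4], [0, -0.01, 0], -1],
  [[1, 0, 0.4], [0, 0, 0], -1],
  [[1, 0, 0.4], [0, 0, 0], -1],
])

```text
t: 37.25
tcp_pos: [532.1, 7.5, 219.5]
tcp_rot: [179.8, -0.1, 175.9]
wrist_force: [2.0, -0.1, -2.1]
opening: -0.2
```

Emit:
move_arm([
  [[0, 0, 0], [0, 0, 0], -1],
  [[0, 0, 0], [0, 0, 0], -1],
  [[0, 0, 0], [0, 0, 0], -1],
  [[-0.3, 0, -1], [0, 0, 0], -1],
  [[0, 0, -3], [0, 0, 0], -1],
  [[0, 0, -4], [0, 0, 0], -1],
  [[0, 0, -4], [0, 0, 0], -1],
  [[0, 0, 0], [0, 0, 0], -1],
  [[0, 0, 0], [0, 0, 0], 1],
  [[0, 0, 0], [0, 0, 0], 1],
  [[0, 0, 0], [0, 0, 0], 1],
  [[0, 0, 0], [0, 0, 0], 1],
  [[0, 0, 0], [0, 0, 0], 1],
  [[0, 0, 0], [0, 0, 0], 1],
  [[0, 0, 0], [0, 0, 0], 1],
  [[0, 0, 0], [0, 0, 0], 1],
])

```text
t: 38.85
tcp_pos: [532.2, 5.9, 342.1]
tcp_rot: [180.0, -0.8, 175.8]
wrist_force: [-0.0, -0.4, -0.1]
opening: 85.1
```

```bash
python3 - <<'E'
from h import *
c=cam('wrist'); np.save('c25.npy',np.array([*c[0].ravel(),*c[1].ravel(),*c[2]])); im,_=grab('wrist','w25.png')
go(500,0,330,175.8)
E
```

```text
t 38.90 pos [532.2   5.9 342.1] rot [180.   -0.8 175.8] open 85.3 | n 1 total [ 3.15 -0.82  1.25] [ 0.    -0.013  0.001] row [ 3.15 -0.82  1.25] [ 0.    -0.013  0.001]
```

View pics/w25.png

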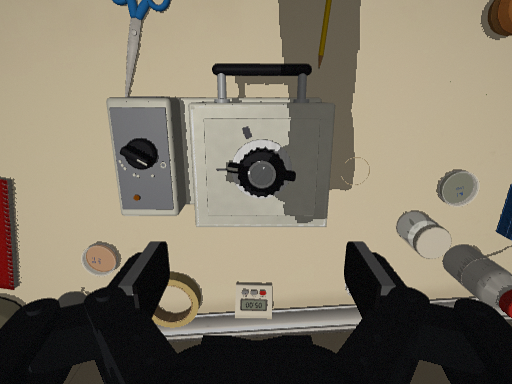

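The lid is down with the handle at the front, (262,70). The collar is at (263,172) with its index at the left (thin mark), and the broad mark is at (247,132). The selector line points to the small ring, so it's off.

```bash
python3 - <<'E'
from h import *
c=loadc('c25.npy')
print('collar',onz('wrist',(263,172),162,c).round(1),'knob',onz('wrist',(139,153),122,c).round(1),'handle',onz('wrist',(262,70),120,c).round(1))
P=onz('wrist',(263,172),162,c); go(P[0],P[1],230,-94.2)
E
```

```text
collar [536.6  11.8 162. ] knob [ 511.6 -136.9  122. ] handle [428.1  18.7 120. ]
t 38.90 pos [532.2   5.9 342.1] rot [180.   -0.8 175.8] open 85.3 | n 12 total [-0.54  0.62 11.2 ] [ 0.011 -0.01  -1.57 ] row [-0.05  0.05  0.93] [ 0.001 -0.001 -0.131]
```

Emit:
move_arm([
  [[0, 0.05, 0.6], [0, 0, -0.131], 1],
  [[0, 0.05, 0.6], [0, 0, -0.131], 1],
  [[0, 0, 0.6], [0, 0, -0.131], 1],
  [[0, 0, 0.6], [0, 0, -0.131], 1],
  [[0, 0, 0.6], [0, 0, -0.131], 1],
  [[0, 0, 0.6], [0, 0, -0.131], 1],
  [[0, 0, 0.6], [0, 0, -0.131], 1],
  [[0, 0, 0.6], [0, 0, -0.131], 1],
  [[0, 0, 0.6], [0, 0, -0.131], 1],
  [[0, 0, 0.6], [0, 0, -0.131], 1],
  [[0, 0, 0.6], [0, 0, -0.131], 1],
  [[0, 0, 0.6], [0, 0, -0.131], 1],
  [[0, 0, 0], [0, 0, 0], 1],
  [[0, 0, 0], [0, 0, 0], 1],
])

```text
t: 40.3
tcp_pos: [531.7, 7.1, 268.5]
tcp_rot: [179.4, 0.1, -90.5]
wrist_force: [0.2, -0.3, 1.3]
opening: 85.3
```

```bash
python3 - <<'E'
from h import *
print(env.state()['joints'].round(1))
c=cam('wrist'); np.save('c26.npy',np.array([*c[0].ravel(),*c[1].ravel(),*c[2]])); im,_=grab('wrist','w26.png')
go(536.6,11.8,200,-94.2)
u=proj('wrist',[536.6,11.8,162],c); print(u)
g=cv2.medianBlur(cv2.cvtColor(im,cv2.COLOR_BGR2GRAY),3)
print(cv2.HoughCircles(g,cv2.HOUGH_GRADIENT,1,30,param1=100,param2=18,minRadius=20,maxRadius=60))
E
```

```text
[  0.7  15.3  -1.8  73.5   0.1 -88.8]
t 40.35 pos [531.7   7.1 268.4] rot [ 1.794e+02  1.000e-01 -9.050e+01] open 85.5 | n 2 total [-0.47 -0.56  6.84] [0.011 0.001 0.065] row [-0.24 -0.28  3.42] [0.005 0.    0.032]
[249.36545743 192.12741724]
[[[247.5 186.5  30.9]
  [297.5  28.5  42.7]
  [294.5 133.5  43.8]
  [431.5  34.5  33.7]
  [202.5 136.5  52.7]
  [ 15.5  10.5  43.6]
  [213.5  20.5  40.5]
  [349.5 300.5  53.9]
  [461.5   5.5  26.6]
  [269.5   6.5  21. ]
  [306.5 161.5  48.3]
  [ 64.5 279.5  27.4]
  [ 91.5 257.5  42.1]
  [ 18.5 141.5  27. ]
  [396.5  51.5  26.6]
  [151.5 292.5  20.4]]]
```

View pics/w26.png

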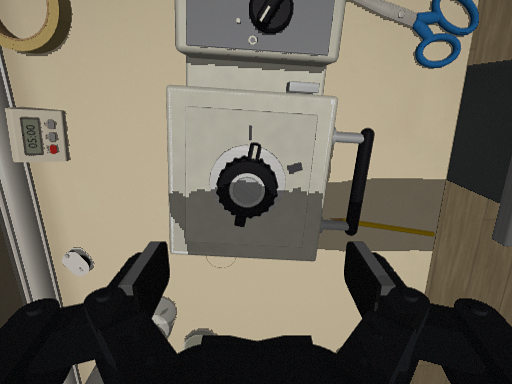

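The collar ring centre is at (247,186) px and its index line sits just past the thin mark.

```bash
python3 - <<'E'
from h import *
c=loadc('c26.npy')
P=onz('wrist',(247.5,186.5),162,c); print(P, onz('wrist',(247.5,189),166,c))
go(P[0],P[1],185,-98)
E
```

```text
[538.12843937   6.66972858 162.        ] [538.07320092   7.67088809 166.        ]
t 40.35 pos [531.7   7.1 268.4] rot [ 1.794e+02  1.000e-01 -9.050e+01] open 85.5 | n 3 total [ 0.04 -0.73  8.34] [0.011 0.001 0.131] row [ 0.01 -0.24  2.78] [0.004 0.    0.044]
```

Emit:
move_arm([
  [[0, -0.5, 2], [0.01, 0, 0.06], 1],
  [[0, -0.2, 2.5], [0, 0, 0.06], 1],
  [[0, 0, 2.5], [0, 0, 0], 1],
  [[0, 0, 1], [0, 0, 0], 1],
  [[0, 0, 0], [0, 0, 0], 1],
  [[0, 0, 0], [0, 0, 0], 1],
])

```text
t: 40.95
tcp_pos: [541.9, 7.0, 190.2]
tcp_rot: [-179.6, 0.1, -98.2]
wrist_force: [0.4, -0.4, -0.2]
opening: 85.4
```

```bash
python3 - <<'E'
from h import *
c=cam('wrist'); im,_=grab('wrist','w27.png')
g=cv2.medianBlur(cv2.cvtColor(im,cv2.COLOR_BGR2GRAY),3); u=proj('wrist',[538,8.5,162],c); print(u)
for r in cv2.HoughCircles(g,cv2.HOUGH_GRADIENT,1,15,param1=100,param2=14,minRadius=10,maxRadius=70)[0]:
    if np.hypot(*(r[:2]-u))<30: print(r,onz('wrist',r[:2],162,c).round(1))
go(538.1,8.5,143,-98)
E
```

```text
[263.27432263 225.57170592]
[262.5 228.5  24.3] [538.7  10.4 162. ]
[262.5 212.5  49.7] [ 5.373e+02 -2.000e-01  1.620e+02]
[282.5 212.5  43.6] [525.2   1.5 162. ]
[248.5 205.5  34.9] [545.   -5.8 162. ]
[250.5 240.5  36. ] [547.3  17.5 162. ]
[280.5 227.5  24.3] [527.6  11.3 162. ]
[245.5 224.5  26.4] [548.8   6.3 162. ]
[275.5 242.5  17.4] [532.   21.1 162. ]
t 41.00 pos [542.1   7.  190.5] rot [-1.795e+02  1.000e-01 -9.820e+01] open 85.7 | n 2 total [-0.08  0.46  4.74] [-0.008  0.002 -0.003] row [-0.04  0.23  2.37] [-0.004  0.001 -0.002]
```

Emit:
move_arm([
  [[-0.28, 0.4, 1.5], [-0.008, 0, 0], 1],
  [[0, 0, 1.5], [0, 0, 0], 1],
  [[0, 0, 0.8], [0, 0, 0], 1],
  [[0, 0, 0], [0, 0, 0], 1],
])

```text
t: 41.4
tcp_pos: [540.7, 11.1, 153.1]
tcp_rot: [-179.7, 0.2, -98.2]
wrist_force: [-0.1, 0.8, 0.4]
opening: 85.4
```

```bash
python3 - <<'E'
from h import *
go(538.5,10.3,144,-98)
E
```

```text
t 41.40 pos [540.7  11.1 153.1] rot [-179.7    0.2  -98.2] open 85.4 | n 1 total [0.12 0.22 0.9 ] [-0.005  0.004 -0.004] row [0.12 0.22 0.9 ] [-0.005  0.004 -0.004]
```

Lower and grip, then turn the collar clockwise.

Emit:
move_arm([
  [[0.1, 0.2, 0.5], [-0.005, 0.003, 0], 1],
  [[0, 0, 0.4], [0, 0, 0], 1],
  [[0, 0, 0], [0, 0, 0], 0.2],
  [[0, 0, 0], [0, 0, 0], -1],
  [[0, 0, 0], [0, 0, 0], -1],
  [[0, 0, 0], [0, 0, 0], -1],
  [[0, 0, 0], [0, 0, 0], -1],
], newtons=50)

```text
t: 42.1
tcp_pos: [539.1, 10.5, 144.7]
tcp_rot: [-179.9, 0.0, -98.2]
wrist_force: [-0.5, -0.3, -1.6]
opening: 50.2
```

Emit:
move_arm([
  [[0, 0, 0], [0, 0, 0.1], -1],
  [[0, 0, 0], [0, 0, 0.1], -1],
  [[0, 0, 0], [0, 0, 0.1], -1],
  [[0, 0, 0], [0, 0, 0.1], -1],
])

```text
t: 42.5
tcp_pos: [538.9, 10.6, 144.7]
tcp_rot: [-180.0, 0.1, -122.0]
wrist_force: [-0.3, -0.7, -0.4]
opening: 50.1
```

```bash
python3 - <<'E'
from h import *
go(539.1,10.5,144,-98.2-62); s=env.state(); print(s['ft_torque'].round(2),s['wrist_force'].round(1))
E
```

```text
t 42.50 pos [538.9  10.6 144.7] rot [-1.80e+02  1.00e-01 -1.22e+02] open 50.1 | n 5 total [-0.   -0.02  0.07] [-0.     0.001  0.667] row [-0.   -0.    0.01] [-0.     0.     0.133]
[ 0.   -0.04  0.05] [-0.3 -0.7 -0.4]
```

Emit:
move_arm([
  [[0, 0, 0], [0, 0, 0.1], -1],
  [[0, 0, 0], [0, 0, 0.1], -1],
  [[0, 0, 0], [0, 0, 0.1], -1],
  [[0, 0, 0], [0, 0, 0.1], -1],
  [[0, 0, 0], [0, 0, 0.08], -1],
  [[0, 0, 0], [0, 0, 0.06], -1],
])

```text
t: 43.1
tcp_pos: [538.8, 10.8, 144.7]
tcp_rot: [180.0, 0.1, -154.1]
wrist_force: [-0.3, 0.7, -1.1]
opening: 50.4
```

```bash
python3 - <<'E'
from h import *
s=env.state(); print(s['ft_torque'].round(2),s['wrist_force'].round(1))
E
```

```text
[-0.01  0.04  0.01] [-0.3  0.7 -1.1]
```

Emit:
move_arm([
  [[0, 0, 0], [0, 0, 0.06], -1],
  [[0, 0, 0], [0, 0, 0.06], -1],
])

```text
t: 43.3
tcp_pos: [538.7, 10.8, 144.7]
tcp_rot: [180.0, 0.1, -161.3]
wrist_force: [-0.2, 0.0, -0.2]
opening: 50.0
```

```bash
python3 - <<'E'
from h import *
s=env.state(); print(s['ft_torque'].round(2),s['wrist_force'].round(1))
E
```

```text
[-0.06  0.04  0.46] [-0.2  0.  -0.2]
```

Emit:
move_arm([
  [[0, 0, 0], [0, 0, 0.05], -1],
  [[0, 0, 0], [0, 0, 0.05], -1],
])

```text
t: 43.5
tcp_pos: [538.7, 10.9, 144.8]
tcp_rot: [-180.0, 0.0, -167.0]
wrist_force: [-0.2, -0.2, -0.5]
opening: 50.0
```

```bash
python3 - <<'E'
from h import *
s=env.state(); print(s['ft_torque'].round(2),s['wrist_force'].round(1))
E
```

```text
[-0.05  0.04  0.54] [-0.2 -0.2 -0.5]
```

The end stop has been reached: torque rose to 0.5 N m. Releasing and checking.

Emit:
move_arm([
  [[0, 0, 0], [0, 0, -0.02], 0.2],
  [[0, 0, 0], [0, 0, 0], 0.6],
  [[0, 0, 0], [0, 0, 0], 1],
  [[0, 0, 0], [0, 0, 0], 1],
  [[0, 0, -2], [0, 0, 0], 1],
  [[0, 0, -4], [0, 0, 0], 1],
  [[0, -1.5, -3], [0, 0, 0], 1],
  [[0, -3, 0], [0, 0, 0], 1],
  [[0, -3, 0], [0, 0, 0], 1],
  [[0, -3, 0], [0, 0, 0], 1],
  [[0, 0, 0], [0, 0, 0], 1],
  [[0, 0, 0], [0, 0, 0], 1],
])

```text
t: 44.7
tcp_pos: [567.0, -93.7, 240.3]
tcp_rot: [-179.9, 0.3, -165.4]
wrist_force: [-0.2, 0.4, -0.5]
opening: 85.4
```

```bash
python3 - <<'E'
from h import *
c=cam('wrist'); np.save('c28.npy',np.array([*c[0].ravel(),*c[1].ravel(),*c[2]])); im,_=grab('wrist','w28.png')
cv2.imwrite('pics/w28b.png',cv2.resize(im,(800,600),interpolation=cv2.INTER_CUBIC))
go(512,-137,200,-35)
print(proj('wrist',[512,-137,125],c))
E
```

```text
t 44.75 pos [567.  -93.6 240.2] rot [-179.9    0.3 -165.4] open 85.1 | n 17 total [ 6.43 -2.8   4.  ] [-0.007  0.    -2.275] row [ 0.38 -0.16  0.24] [-0.     0.    -0.134]
[223.8894529  108.51715219]
```

View pics/w28b.png

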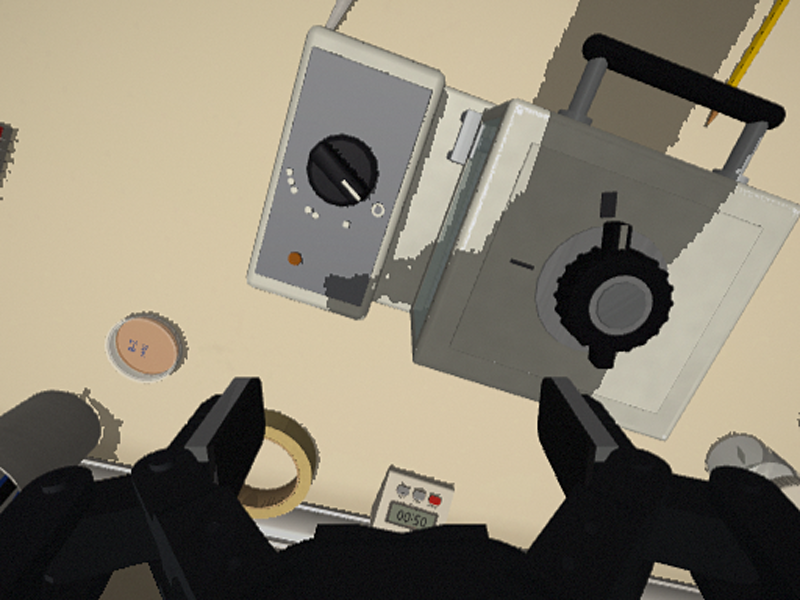

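The collar index line is at the broad mark (620,230). The knob is at (340,172), still on off.

```bash
python3 - <<'E'
from h import *
c=loadc('c28.npy'); k=1.5625
for p,z in [((342,170),105),((338,175),125),((357,199),125),((318,152),125)]: print(p,onz('wrist',np.array(p)/k,z,c).round(1))
go(512,-138,190,-124.2)
E
```

```text
(342, 170) [ 514.9 -143.1  105. ]
(338, 175) [ 516.3 -142.5  125. ]
(357, 199) [ 526.  -129.9  125. ]
(318, 152) [ 507.5 -155.1  125. ]
t 44.75 pos [567.  -93.6 240.2] rot [-179.9    0.3 -165.4] open 85.1 | n 6 total [ 6.46 -2.89  5.  ] [-0.004  0.004 -0.719] row [ 1.08 -0.48  0.83] [-0.001  0.001 -0.12 ]
```

Emit:
move_arm([
  [[1.17, -0.2, 0.3], [0, 0, -0.12], 1],
  [[1.17, -0.2, 0.3], [0, 0, -0.12], 1],
  [[1.17, -0.2, 0.5], [0, 0, -0.12], 1],
  [[1.17, -0.2, 0.5], [0, 0, -0.12], 1],
  [[1.17, -0.2, 0.5], [0, 0, -0.12], 1],
  [[1.17, -0.2, 0.5], [0, 0, -0.12], 1],
  [[0, 0, 0], [0, 0, 0], 1],
  [[0, 0, 0], [0, 0, 0], 1],
])

```text
t: 45.55
tcp_pos: [511.8, -132.4, 212.8]
tcp_rot: [-179.9, 0.3, -121.9]
wrist_force: [-0.4, -1.2, 0.4]
opening: 85.6
```

```bash
python3 - <<'E'
from h import *
c=cam('wrist'); im,_=grab('wrist','w29.png')
u=proj('wrist',[515.5,-142.8,125],c); print(u)
g=cv2.medianBlur(cv2.cvtColor(im,cv2.COLOR_BGR2GRAY),3)
for r in cv2.HoughCircles(g,cv2.HOUGH_GRADIENT,1,15,param1=100,param2=14,minRadius=12,maxRadius=50)[0]:
    if np.hypot(*(r[:2]-u))<35: print(r,onz('wrist',r[:2],105,c).round(1))
# white line on bar
x,y=u.astype(int); w=np.argwhere(g[y-35:y+35,x-35:x+35]>150)[:, ::-1]+[x-35,y-35]; 
m=((g>150)*255).astype('uint8'); m[:y-35]=0;m[y+35:]=0;m[:,:x-35]=0;m[:,x+35:]=0
for k in cv2.findContours(m,0,2)[0]:
    if cv2.contourArea(k)>5: r=cv2.minAreaRect(k); b=cv2.boxPoints(r); print('line',r,[onz('wrist',q,125,c)[:2].round(1).tolist() for q in b])
go(515.5,-142.8,130,-124.2)
E
```

```text
[246.1864231  185.11381319]
[246.5 175.5  23.4] [ 514.5 -145.1  105. ]
[221.5 185.5  49.4] [ 537.8 -149.   105. ]
[233.5 195.5  44.9] [ 533.9 -135.9  105. ]
[232.5 166.5  39.9] [ 520.4 -158.1  105. ]
[249.5 160.5  34.9] [ 505.3 -154.9  105. ]
[248.5 192.5  39.4] [ 521.3 -131.2  105. ]
[266.5 209.5  16.9] [ 516.2 -109.3  105. ]
[279.5 195.5  15.8] [ 499.7 -114.6  105. ]
[263.5 180.5  24.8] [ 504.4 -133.6  105. ]
line ((212.50001525878906, 182.5), (2.8284268379211426, 2.8284268379211426), 45.0) [[538.5, -159.6], [536.2, -160.2], [535.8, -158.0], [538.0, -157.4]]
line ((213.5, 161.5), (3.0, 3.0), 90.0) [[527.1, -174.1], [525.1, -172.8], [526.5, -170.9], [528.5, -172.1]]
line ((215.75001525878906, 155.75), (3.535533905029297, 4.242640495300293), 45.0) [[524.7, -176.3], [521.4, -177.0], [520.8, -174.3], [524.1, -173.6]]
line ((219.50001525878906, 151.5), (2.8284268379211426, 2.8284268379211426), 45.0) [[519.7, -177.3], [517.5, -177.8], [517.1, -175.7], [519.3, -175.2]]
t 45.60 pos [ 511.8 -132.4  212.8] rot [-180.     0.2 -121.9] open 85.3 | n 3 total [ 0.72 -0.85  8.28] [-0.001  0.004  0.04 ] row [ 0.24 -0.28  2.76] [-0.     0.001  0.013]
```

Emit:
move_arm([
  [[0.6, -0.7, 2], [0, 0, 0.04], 0.2],
  [[0.2, -0.2, 2.5], [0, 0, 0], 0.2],
  [[0, 0, 2], [0, 0, 0], 0.2],
  [[0, 0, 0], [0, 0, 0], 0.2],
  [[0, 0, 0], [0, 0, 0], 0.2],
])

```text
t: 46.1
tcp_pos: [519.7, -140.8, 149.0]
tcp_rot: [-179.6, 0.4, -124.4]
wrist_force: [0.2, -0.0, 0.9]
opening: 51.1
```

```bash
python3 - <<'E'
from h import *
go(515,-144,110,-124.2)
E
```

```text
t 46.10 pos [ 519.7 -140.8  149. ] rot [-179.6    0.4 -124.4] open 51.1 | n 1 total [0.56 0.24 3.89] [-0.006  0.008 -0.004] row [0.56 0.24 3.89] [-0.006  0.008 -0.004]
```

Emit:
move_arm([
  [[0.55, 0.25, 1.2], [-0.006, 0.008, 0], 0.2],
  [[0, 0, 1.3], [0, 0, 0], 0.2],
  [[0, 0, 0.8], [0, 0, 0], 0.2],
  [[0, 0, 0], [0, 0, 0], 0.2],
])

```text
t: 46.5
tcp_pos: [516.8, -144.2, 117.3]
tcp_rot: [-179.7, 0.0, -124.4]
wrist_force: [0.1, -0.1, -0.3]
opening: 51.1
```

```bash
python3 - <<'E'
from h import *
go(515,-144,110,-124.2)
E
```

```text
t 46.50 pos [ 516.8 -144.2  117.3] rot [-179.7    0.  -124.4] open 51.1 | n 1 total [0.08 0.16 0.73] [-0.005  0.    -0.004] row [0.08 0.16 0.73] [-0.005  0.    -0.004]
```

Emit:
move_arm([
  [[0.1, 0.15, 0.5], [-0.005, 0, 0], 0.2],
  [[0, 0, 0], [0, 0, 0], -0.4],
  [[0, 0, 0], [0, 0, 0], -1],
  [[0, 0, 0], [0, 0, 0], -1],
  [[0, 0, 0], [0, 0, 0], -1],
  [[0, 0, 0], [0, 0, 0], -1],
], newtons=40)

```text
t: 47.1
tcp_pos: [514.8, -144.1, 113.3]
tcp_rot: [180.0, 0.1, -124.4]
wrist_force: [0.7, 0.1, -1.4]
opening: 9.7
```

Emit:
move_arm([
  [[0, 0, 0], [0, 0, 0.1], -1],
  [[0, 0, 0], [0, 0, 0.1], -1],
  [[0, 0, 0], [0, 0, 0.1], -1],
  [[0, 0, 0], [0, 0, 0.1], -1],
  [[0, 0, 0], [0, 0, 0.1], -1],
  [[0, 0, 0], [0, 0, 0.1], -1],
  [[0, 0, 0], [0, 0, 0.1], -1],
])

```text
t: 47.8
tcp_pos: [514.0, -143.1, 113.3]
tcp_rot: [179.9, -0.0, -165.7]
wrist_force: [-1.2, 0.3, -0.6]
opening: 10.0
```

```bash
python3 - <<'E'
from h import *
go(514.8,-144.1,113,-204.6); s=env.state(); print(s['ft_torque'].round(2),s['wrist_force'].round(1))
E
```

```text
t 47.80 pos [ 514.  -143.1  113.3] rot [ 179.9   -0.  -165.7] open 10.0 | n 5 total [-0.05 -0.12  0.03] [ 0.002 -0.001  0.679] row [-0.01 -0.02  0.01] [ 0.    -0.     0.136]
[0.18 0.08 0.19] [-1.2  0.3 -0.6]
```

Emit:
move_arm([
  [[-0.02, -0.05, 0], [0, 0, 0.1], -1],
  [[0, 0, 0], [0, 0, 0.1], -1],
  [[0, 0, 0], [0, 0, 0.1], -1],
  [[0, 0, 0], [0, 0, 0.1], -1],
  [[0, 0, 0], [0, 0, 0.1], -1],
  [[0, 0, 0], [0, 0, 0.1], -1],
  [[0, 0, 0], [0, 0, 0.07], -1],
  [[0, 0, 0], [0, 0, 0], -1],
])

```text
t: 48.6
tcp_pos: [514.2, -141.9, 113.3]
tcp_rot: [179.8, -0.2, 154.6]
wrist_force: [-0.4, 0.6, -0.8]
opening: 9.6
```

```bash
python3 - <<'E'
from h import *
go(514.8,-144.1,113,-204.6); s=env.state(); print(s['ft_torque'].round(2),s['wrist_force'].round(1))
E
```

```text
t 48.60 pos [ 514.2 -141.9  113.3] rot [179.8  -0.2 154.6] open 9.6 | n 1 total [-0.15 -0.17  0.03] [ 0.004 -0.003 -0.015] row [-0.15 -0.17  0.03] [ 0.004 -0.003 -0.015]
[-0.04 -0.04  0.09] [-0.4  0.6 -0.8]
```

Emit:
move_arm([
  [[0, 0, 0], [0, 0, 0], -0.5],
  [[0, 0, 0], [0, 0, 0], -0.2],
  [[0, 0, 0], [0, 0, 0], -0.2],
  [[0, 0, -2], [0, 0, 0], -0.2],
  [[0, 0, -4], [0, 0, 0], -0.2],
  [[0, 0, -4], [0, 0, 0], 0],
  [[0, 0, -4], [0, 0, 0], 1],
  [[0, 0, -4], [0, 0, 0], 1],
  [[0, 0, 0], [0, 0, 0], 1],
  [[0, 0, 0], [0, 0, 0], 1],
])

```text
t: 49.6
tcp_pos: [514.3, -143.2, 300.2]
tcp_rot: [179.8, -0.1, 154.9]
wrist_force: [-0.7, 0.6, -0.4]
opening: 85.3
```

```bash
python3 - <<'E'
from h import *
c=cam('wrist'); im,_=grab('wrist','w30.png'); s,_=grab('scene','scene30.png'); d,_=grab('side','side30.png')
o=np.zeros((600,800,3),'uint8'); u=proj('wrist',[515,-143,125],c).astype(int); print(u,env.state()['tcp_pos'])
o[:300,:400]=cv2.resize(s,(400,300)); o[300:,:400]=cv2.resize(im,(400,300)); x0=max(u[0]-50,0);y0=max(u[1]-50,0)
o[:300,400:]=cv2.resize(im[y0:y0+90,x0:x0+120],(400,300),interpolation=cv2.INTER_CUBIC); o[300:,400:]=cv2.resize(d,(400,300)); cv2.imwrite('pics/m30.png',o)
print('two-dot dir', proj('wrist',[515+16*np.cos(np.radians(-24.4)),-143+16*np.sin(np.radians(-24.4)),125],c)-u)
E
```

```text
[257 167] [ 513.37705111 -142.89305892  298.56406646]
two-dot dir [ 0.35758564 15.1515466 ]
```

View pics/m30.png

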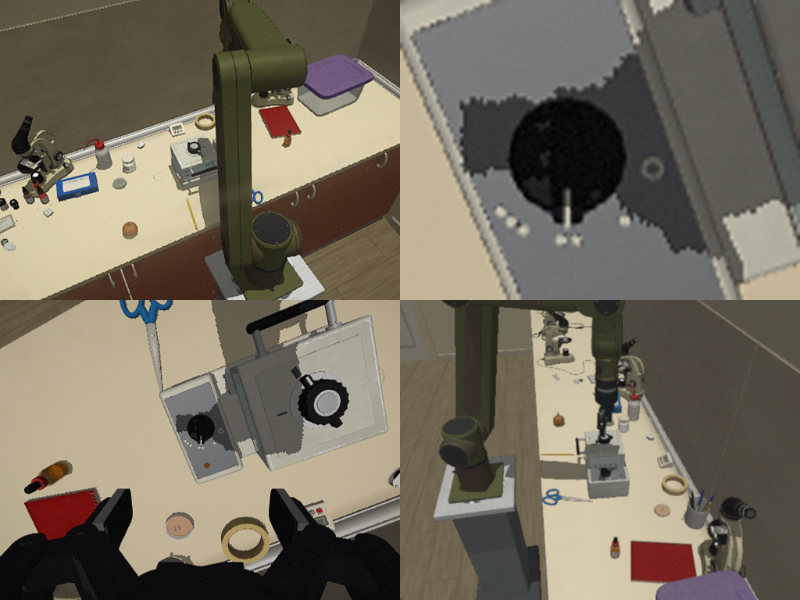

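The selector line points at the two dots, straight down in the zoom as predicted. The collar index is on the broad mark, the lid is shut, and the bystanders are in place. Handing in.

```bash
python3 -c "
from cell import env
print(env.job_done())"
```

```text
the job is handed in; nothing more can be done
None
```

The steriliser is loaded, shut, locked and set to two dots, and I handed the job in at about 50 s on the robot's clock. No verdict came back.

I found four cases on the worktop; the scene, side and wrist pictures showed no fifth. I stacked them on the rest, pushed the lid over by its handle until it sank shut, turned the collar to its end stop, and turned the selector from off to two dots.

**What the last checks showed:**
- **Stack:** the top case was within about 1 mm of the rest's centre, with yaw −2.7° against −3.7° for the rest.
- **Lid and collar:** the lid is down, with the handle about where it should be when shut. The index line is on the broad mark.
- **Selector and surroundings:** the selector's white line points at the two dots. The bystanders looked to be where they started.

**What disagreed or was not checked:**
- **Lower two cases:** my first estimate of the rest was about 3 mm off in y, because I used a camera pose read after the arm had drifted. The lower two cases therefore sit about 3–4 mm to the −y side of centre, inside the 8 mm limit. I corrected the aim for the upper two.
- **Collar position:** two views disagreed by about 4–5 mm in y. A closer third view settled it before I gripped.
- **After the lid shut:** I did not look at the stack again.

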